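Dress the feed plate, load the tray and start the moulding press

ROBOT

A 6-joint arm with a two-finger parallel gripper is mounted at the origin on the work surface. World frame = base frame: x ahead of the robot, y to its left, z up, the work surface at z = 0. Lengths are in m, angles in rad, forces in N, time in s.
With the tool pointing down it reaches from about 0.3 to 0.825 m from the base axis. Payload 5.4 kg.
Tool frame: the origin (TCP) lies midway between the tips of the shut fingers; the grasp point (between the pads) lies 19 mm behind it; z points along the fingers, y is the line along which they close (so a half turn about z gives the same grasp; the last joint's range is limited). The gripper opens to 92 mm and grips with 3 to 60 N. Pads are 20 mm wide; open, the fingers measure 128 mm over their backs; the gripper's body (75 mm by 189 mm) begins 69 mm behind the grasp point.
Start: joints at [-1.422, 0.158, 1.597, -0, 1.386, -0.21], TCP at [0.202, -0.538, 0.186] pointing down, gripper open.
Joint ranges: [-2.91, 2.91], [-0.94, 2.29], [0.18, 2.7], [-1.29, 4.43], [0.17, 2.64], [-3, 3]. Speed limits (rad/s): [2.57, 2.57, 3.14, 3.14, 3.14, 3.14].

INTERFACE

Orientations are given as a unit quaternion [x, y, z, w].
In Python, from rig import env, vision gives the robot as it stands. The module is installed in compiled form; this text tells all that it offers.
- The arm moves only by the tool step_arm, never from a script. Its argument "increments" is a list that holds one entry, the list of rows, each a list of 4 numbers: the shift along the tool's x, y, z scaled (see below), then the turn about the tool's z scaled (see below). A call has 1 to 12 rows; each row shifts and turns the commanded pose from where the row before left it, along the tool's axes as they then stand; what a row does not reach is not made up. The controller multiplies each number of a shift by 0.03 m and each number of a turn by 5 degrees. A row lasts 1/12 s, in which the tool goes at most 41.7 mm and 7.16 degrees, less where a joint would pass 70% of its speed; a pose out of reach is approached as far as the arm can. A call with a number of a shift or a turn outside -1 to 1 is refused whole. A call with a gripper value outside its range is refused whole. "hand" is the finger opening in mm, from 0 to 91.9, set as the call begins (left out, the last holds). The fingers move at their own pace and stop on an object; "force" is the grip in N (left out, the last holds). Time passes only in rows, so rows that do not move let the fingers close. It gives the time, the measured TCP pose, the force, the opening and the grip force at its end, in the units of the state.
- env.read_state(): the state, without advancing time (a new reading comes with each control period).
- vision.read_camera(name): name is "scene" or "top" or "wrist"; returns a dict with "frame" (384x512x3 uint8, blue, green, red), "fx", "fy", "cx", "cy" (pixels), "k1" (the pictures are not rectified: a ray, as slopes to the right and down, at radius r is drawn at 1 + k1 r^2 times it, then the intrinsics apply), "rvec" (rotation vector, rad) and "tvec" (3), from world to camera coordinates, as OpenCV has them; the wrist camera has in their place "tool_from_camera" (4x4, takes a point from camera to tool coordinates, whose origin is the TCP and whose axes are the flange's). Camera axes: x right, y down, z forward; pixel columns grow to the right and rows downward; lengths in m; the calibration is good to about 2 mm. A picture is of the moment at which its call begins: read the wrist's pose just before it. There is no depth.
- env.finish_job(): hands the job in; it is judged then, once.
The state is a dict: "time": time; "q": joint angles; "qd": joint speeds; "joint_efforts": joint torques, N m; "tcp_pos": TCP position; "orientation": TCP orientation; "force": force on the tool from outside, world axes, zero at the start; "ft_torque": the same for the moment, N m; "grip_width": finger opening in m; "finger_force": force on a finger pad.
Only numpy, scipy, OpenCV 4.12 (cv2) and the standard library are available. Lean on these libraries where they do the work, as an engineer would, in place of code of your own. Each camera call takes 0.05 s, during which the arm holds its last target. There are 200 camera calls.

TASK

Dress the press's sprung feed plate: with the lapping block held flat, rub slowly along the middle of its tongue in one pass from the outer end to just before the guides, bearing down steadily so that the plate stays pressed part of the way down on its springs without bottoming, and put the block back flat in its rest. Then stand every mould insert on the bench upright in a slot of the tray, and slide the tray, fin outwards, along the plate into the press until it is fully home against the back stop. Finally press the start button, and do not knock over the bottle or the cartridges.

Things in the scene. Friction and masses are not known exactly. Their poses are not given: they have to be found in the camera images.
- press: bench moulding press, fixed, 240 mm wide, 360 mm tall, open in front. Origin on the bench under the middle of its front face; x points into the press, z up. The upper platen starts at x = 30 mm and hangs 125 mm above the feed plate; the top plate (underside z = 265 mm) starts at x = 0, the front columns stand at (30, +-100) mm
- press_mouth (a point): point (5, 0, 55) mm of the press, between the inner ends of the flared lead-ins, which open to about 105 mm apart at x = -34 mm of the press. From here inwards two guides stand 74 mm apart (tops 27 mm above the plate) up to the flat back stop, whose face is at x = 145 mm of the press; the tray's +x end must come up against it
- plate: sprung feed plate of the press, 100 mm wide, 10 mm thick; origin on its top face over the press's origin, x into the press. It runs from x = -295 to +150 mm; the part in front of the guides is its tongue. Its top lies 55 mm above the bench at rest; it stays up under about 8 N and then sinks about 1 mm per further newton, level, 14 mm at most
- plate_end (a point): middle of the outer edge of the feed plate's tongue, on its top face
- tray: aluminium tray, 179 (x) x 66 (y) mm, walls 24 mm high, 240 g; origin at the centre of its underside, z up. Four open slots side by side along x, centred at x = -66, -22, 22, 66 mm, y = 0, each 41 (x) x 58 (y) mm, floor 4 mm above the underside: an insert's foot fits in one with its 50 mm side along the tray's y. A grip fin stands out at its -x end
- tray_handle (a point): grip point of the tray's fin, at (-151, 0, 34) mm of the tray: black upright fin 56 (x) x 14 (y) mm, top 48 mm above the tray's underside; pinch it across y
- block: lapping block: grey stone 44 (x) x 80 (y) x 22 (z) mm with a wooden grip ridge on top, 22 (x) x 64 (y) mm, from 22 to 56 mm height, to be pinched across x; 300 g; origin at the centre of its underside, z up
- rest: rest of the lapping block: fixed open black rubber tray 68 (x) x 104 (y) mm, walls 4 mm thick and 14 mm high, floor 4 mm thick; origin at the centre of its underside
- start_top (a point): top of the red start button (32 mm across) on a grey box 90 x 80 x 45 mm that stands on the bench; press straight down
- start (a joint): travel of the start button, 0 up to 0.006 m fully down, springs back; about 5 N
- bottle: bystander: brown glass bottle, 72 mm across, 170 mm tall, origin at its underside, z up
- cartridges: bystander: pair of white cartridges standing upright, 64 x 32 mm, 135 mm tall, origin at the underside, z up
- insert0: mould insert: upright brown resin blade 14 (x) x 36 (y) mm on a steel foot 34 (x) x 50 (y) x 14 (z) mm, 80 mm tall in all, 120 g, low centre of mass; pinch the blade (across y when in the tray); origin at the centre of its underside, z up. Two to four are on the bench, all alike
- insert1: mould insert: upright brown resin blade 14 (x) x 36 (y) mm on a steel foot 34 (x) x 50 (y) x 14 (z) mm, 80 mm tall in all, 120 g, low centre of mass; pinch the blade (across y when in the tray); origin at the centre of its underside, z up. Two to four are on the bench, all alike
- insert2: mould insert: upright brown resin blade 14 (x) x 36 (y) mm on a steel foot 34 (x) x 50 (y) x 14 (z) mm, 80 mm tall in all, 120 g, low centre of mass; pinch the blade (across y when in the tray); origin at the centre of its underside, z up. Two to four are on the bench, all alike
- insert3: mould insert: upright brown resin blade 14 (x) x 36 (y) mm on a steel foot 34 (x) x 50 (y) x 14 (z) mm, 80 mm tall in all, 120 g, low centre of mass; pinch the blade (across y when in the tray); origin at the centre of its underside, z up. Two to four are on the bench, all alike
There are look-alikes about, which are no part of the job. Leave any purple look-alike of the part that bears start_top alone.

How it is judged:
On the way, in this order (a step that is already met when the one before it is completed fails the run):
1. the block is pressed flat on the outer end of the plate's tongue, the plate partly sunk (contact force between block and plate between 9 and 21 N and angle between block's own z axis and vertical below 0.12 rad and y of block in the frame of press between -0.025 and 0.025 m and x of block in the frame of press between -0.32 and -0.222 m), for 0.1 s.
2. still pressing, it has swept a quarter of the way to the press (contact force between block and plate between 9 and 21 N and angle between block's own z axis and vertical below 0.12 rad and y of block in the frame of press between -0.025 and 0.025 m and x of block in the frame of press between -0.205 and -0.175 m), for 0.1 s.
3. still pressing, it is half way along (contact force between block and plate between 9 and 21 N and angle between block's own z axis and vertical below 0.12 rad and y of block in the frame of press between -0.025 and 0.025 m and x of block in the frame of press between -0.17 and -0.14 m), for 0.1 s.
4. still pressing, it is three quarters of the way along (contact force between block and plate between 9 and 21 N and angle between block's own z axis and vertical below 0.12 rad and y of block in the frame of press between -0.025 and 0.025 m and x of block in the frame of press between -0.135 and -0.108 m), for 0.1 s.
5. still pressing, it reaches the inner end of the tongue, close before the guides (contact force between block and plate between 9 and 21 N and angle between block's own z axis and vertical below 0.12 rad and y of block in the frame of press between -0.025 and 0.025 m and x of block in the frame of press between -0.1 and 0 m), for 0.1 s.
6. the tray is fully home in the press with every insert standing in a slot (x of tray in the frame of press between 0.0495 and 0.0605 m and y of tray in the frame of press between -0.01 and 0.01 m and angle between the x axis of tray and the x axis of press, either way round below 0.1 rad and angle between tray's own z axis and vertical below 0.08 rad and z of tray in the frame of press between 0.035 and 0.062 m and x of tray_handle in the frame of press below 0 m and z of insert0 in the frame of tray between -0.002 and 0.009 m and x of insert0 in the frame of tray between -0.085 and 0.085 m and y of insert0 in the frame of tray between -0.012 and 0.012 m and angle between each of insert0, insert1, insert2, insert3's own z axis and vertical below 0.12 rad and z of insert1 in the frame of tray between -0.002 and 0.009 m and x of insert1 in the frame of tray between -0.085 and 0.085 m and y of insert1 in the frame of tray between -0.012 and 0.012 m and z of insert2 in the frame of tray between -0.002 and 0.009 m and x of insert2 in the frame of tray between -0.085 and 0.085 m and y of insert2 in the frame of tray between -0.012 and 0.012 m and z of insert3 in the frame of tray between -0.002 and 0.009 m and x of insert3 in the frame of tray between -0.085 and 0.085 m and y of insert3 in the frame of tray between -0.012 and 0.012 m), for 0.3 s.
7. the start button is pressed while the loaded tray is home (value of joint start above 0.004 m and x of tray in the frame of press between 0.0495 and 0.0605 m and y of tray in the frame of press between -0.01 and 0.01 m and angle between the x axis of tray and the x axis of press, either way round below 0.1 rad and angle between tray's own z axis and vertical below 0.08 rad and z of tray in the frame of press between 0.035 and 0.062 m and x of tray_handle in the frame of press below 0 m), for 0.05 s.
At the end, for the whole second after the job is handed in: Every insert present stands in a tray slot (within 5 mm of its floor, upright within 0.12 rad), the tray lies flat between the guides, fin outwards, within 6 mm of the back stop, the block lies flat in its rest (within 20 mm of its centre), and all is released and at rest (all of step 6 and x of block in the frame of rest between -0.02 and 0.02 m and y of block in the frame of rest between -0.02 and 0.02 m and z of block in the frame of rest below 0.011 m and angle between block's own z axis and vertical below 0.12 rad and linear speed of each of tray, block, insert0, insert1, insert2, insert3 below 0.02 m/s); the robot touches nothing.
It fails at once if the bottle or the cartridges are knocked over (angle between any of bottle, cartridges's own z axis and vertical above 0.6 rad).
Of insert0, insert1, insert2, insert3 only 2 to 4 are there at a start; the rules pass over those that are not, and their reading is None.
At some moment in a run one of insert0, insert1, insert2, insert3 may be knocked a few centimetres aside while the robot is not near it.
It also fails if it takes over 210 s, if anything falls off the work surface, if the arm or the gripper's body presses on something with over 40 N, if the wrist force passes 120 N, or if a joint passes its speed limit or range.

## Working session

There is one attempt and no reset: what is moved stays moved. The work goes in short steps, Python scripts to look and compute and a tool call to move; the robot and the scene stay as the last step left them, time stands still between calls to the robot, and variables do not carry over. Pictures are saved under pics/ and viewed, at most 14 in all, crops included, and the job is handed in when it is done.

Besides the shell and the picture viewer there is one more tool, called after ">>>" by a JSON object that holds its "fn" and its "kwargs". step_arm: Moves the arm, as the interface text tells. Its arguments: {"type":"object","properties":{"increments":{"type":"array","items":{"type":"array","items":{"type":"array","items":{"type":"number"}}}},"hand":{"type":"number"},"force":{"type":"number"}},"required":["increments"]}

```bash
mkdir -p pics; cat > h.py <<'E'
import numpy as np, cv2, pickle
from rig import env, vision
from scipy.spatial.transform import Rotation as R
def snap(name,tag):
    s=env.read_state(); c=vision.read_camera(name)
    c['s']=s; pickle.dump(c,open(f'pics/{tag}.pkl','wb')); cv2.imwrite(f'pics/{tag}.png',c['frame']); return c
def load(tag): return pickle.load(open(f'pics/{tag}.pkl','rb'))
def pose(c):
    if 'rvec' in c:
        M=cv2.Rodrigues(np.array(c['rvec'],float))[0]; t=np.array(c['tvec'],float).ravel(); return M.T,-M.T@t
    T=np.array(c['tool_from_camera']); Rt=R.from_quat(c['s']['orientation']).as_matrix()
    return Rt@T[:3,:3], Rt@T[:3,3]+np.array(c['s']['tcp_pos'])
def px2w(c,u,v,z):
    x,y=(u-c['cx'])/c['fx'],(v-c['cy'])/c['fy']; a,b=x,y
    for _ in range(20):
        f=1+c['k1']*(a*a+b*b); a,b=x/f,y/f
    Rm,o=pose(c); d=Rm@np.array([a,b,1]); return (o+d*(z-o[2])/d[2])[:2]
def w2px(c,p):
    Rm,o=pose(c); q=Rm.T@(np.array(p,float)-o); a,b=q[0]/q[2],q[1]/q[2]; f=1+c['k1']*(a*a+b*b)
    return c['fx']*a*f+c['cx'],c['fy']*b*f+c['cy']
def crop(c,u0,v0,w,h,k,tag): cv2.imwrite(f'pics/{tag}.png',cv2.resize(c['frame'][v0:v0+h,u0:u0+w],None,fx=k,fy=k,interpolation=cv2.INTER_CUBIC))
E
python3 - <<'E'
from h import *
for n in ('scene','top'):
    c=snap(n,n+'0'); print(n,pose(c)[1],c['fx'],c['k1'])
s=env.read_state(); print({k:np.round(v,3) for k,v in s.items()})
a=np.hstack([load('top0')['frame']]); cv2.imwrite('pics/t0.png',cv2.resize(a,(800,600),interpolation=cv2.INTER_CUBIC))
E
```

```text
scene [ 1.27553946 -0.13159923  0.69996648] 368.4017095466713 -0.03054205496742343
top [ 0.46154806 -0.03189876  1.04707227] 351.4546064121946 -0.023507708256193523
{'time': np.float64(0.1), 'q': array([-1.422,  0.159,  1.598, -0.   ,  1.386, -0.21 ]), 'qd': array([ 0.001, -0.003, -0.002, -0.001,  0.002,  0.001]), 'joint_efforts': array([-1.0000e-03, -3.8650e+01, -3.2296e+01,  7.0000e-02,  3.4000e-02,
       -0.0000e+00]), 'tcp_pos': array([ 0.202, -0.538,  0.185]), 'orientation': array([ 0.984,  0.178,  0.   , -0.001]), 'force': array([ 0.297, -0.135, -0.277]), 'ft_torque': array([ 0.033,  0.013, -0.025]), 'finger_force': np.float64(0.0), 'grip_width': np.float64(0.092)}
```

View pics/t0.png

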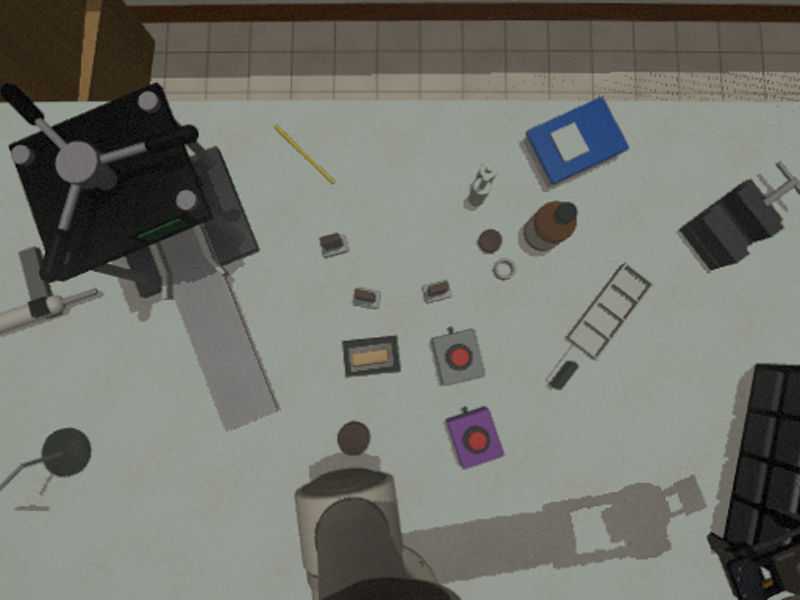

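View pics/scene0.png

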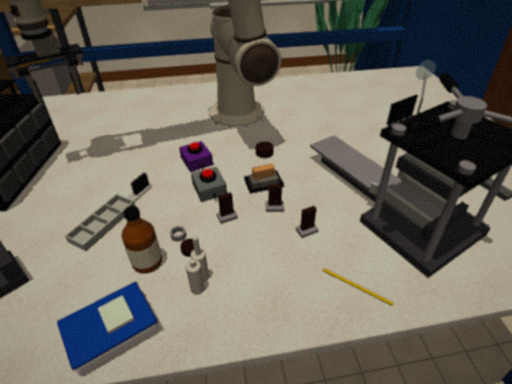

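View crops.

Top view (800x600): plate tongue from (200,260) to its outer end at (250,420), block in its rest at (371,356), three inserts at (333,244), (366,297) and (436,290). The tray is at (609,310) with its fin at (563,375), the grey start box at (459,357), the bottle at (550,225) and the cartridges at (482,185). I'll enlarge these.

```bash
python3 - <<'E'
from h import *
c=load('top0'); crop(c,100,140,200,140,4,'cA'); crop(c,260,140,180,135,4,'cB')
E
```

```text
(no output)
```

View pics/cA.png

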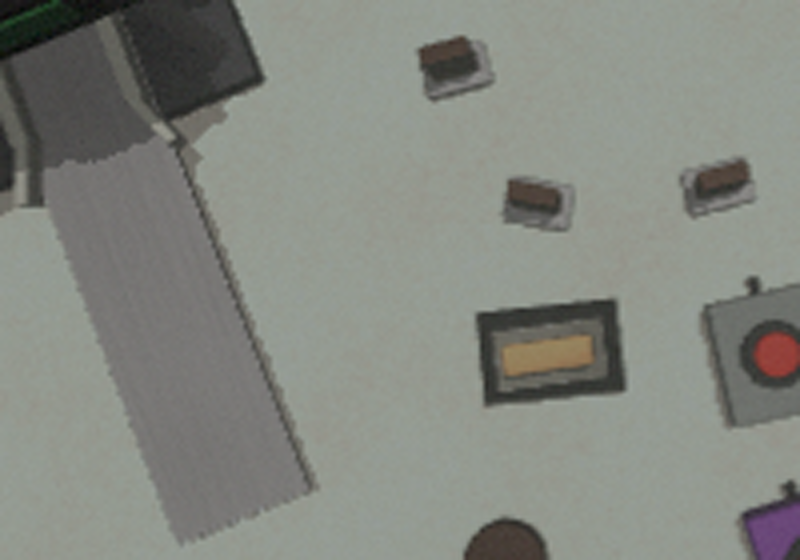

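View pics/cB.png

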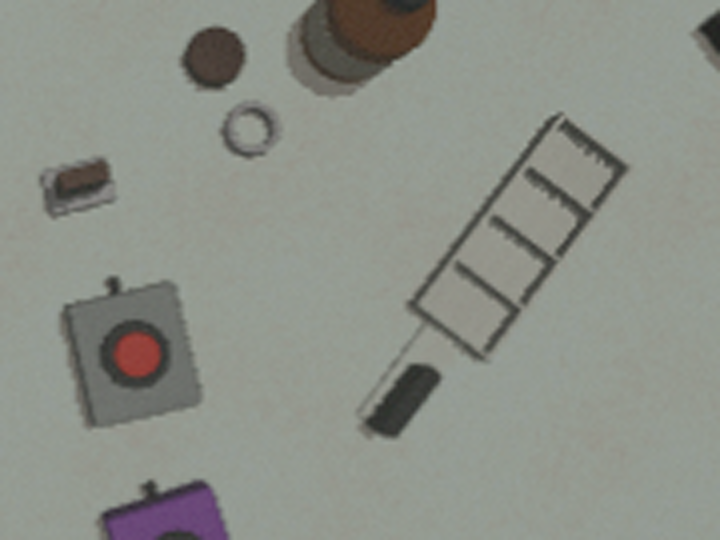

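cA: tongue edges run (48,190)–(182,543) and (183,145)–(308,490). The ridge centre is (547,356) and the blade tops are (445,53), (534,194) and (722,177). cB: tray rim corners are (558,115), (627,168), (487,358) and (410,305), the fin is about (400,400), and the button is (138,356).

```bash
python3 - <<'E'
from h import *
c=load('top0')
A=lambda u,v,z: px2w(c,100+u/4,140+v/4,z)
B=lambda u,v,z: px2w(c,260+u/4,140+v/4,z)
ang=lambda d: np.degrees(np.arctan2(d[1],d[0])).round(1)
L0,L1=A(182,543,.055),A(48,190,.055); R0,R1=A(308,490,.055),A(183,145,.055)
print('plate',L0,L1,R0,R1,'ang',ang(L1-L0),ang(R1-R0),'w',np.linalg.norm(L0-R0),'end',(L0+R0)/2, 'norm ang', ang(L0-R0))
r=[A(*p,.06) for p in((501,345),(591,335),(593,365),(505,377))]; print('ridge',np.mean(r,0),'long ang',ang(r[0]-r[1]),ang(r[3]-r[2]))
r=[A(*p,.014) for p in((478,313),(616,299),(625,390),(486,405))]; print('rest',np.mean(r,0),'long',ang(r[0]-r[1]),ang(r[3]-r[2]))
for q in (((418,47),(465,37),(471,56),(424,69)),((508,180),(560,187),(558,208),(508,200)),((695,177),(745,160),(750,178),(700,194))):
    r=[A(*p,.08) for p in q]; print('ins',np.mean(r,0),'long',ang(r[0]-r[1]),ang(r[3]-r[2]))
t=[B(*p,.024) for p in((558,115),(627,168),(487,358),(410,305))]
print('tray',np.mean(t,0),'ang',ang(t[0]-t[3]),ang(t[1]-t[2]))
for p in((437,372),(385,432),(412,366),(366,412)): print('fin',B(*p,.048))
print('btn',B(138,356,.06),'bottle',B(365,30,.17))
E
```

```text
plate [0.31037796 0.27945766] [0.55803567 0.38467068] [0.34792189 0.1915999 ] [0.59085368 0.28786253] ang 23.0 21.6 w 0.09554335277225151 end [0.32914992 0.23552878] norm ang 113.1
ridge [0.44280609 0.02445818] long ang 96.7 98.1
rest [0.44475616 0.02439433] long 96.1 96.5
ins [0.65358946 0.09747105] long 102.3 105.8
ins [0.55438432 0.03406692] long 82.5 81.1
ins [ 0.5663812  -0.09655479] long 109.1 108.1
tray [ 0.5309301  -0.41850225] ang -38.7 -37.5
fin [ 0.4331273  -0.34757666]
fin [ 0.39116581 -0.31021956]
fin [ 0.43723918 -0.3301066 ]
fin [ 0.40499508 -0.29718091]
btn [ 0.44344752 -0.13628707] bottle [ 0.65089373 -0.26905405]
```

```bash
cat >> h.py <<'E'
def yaw(s=None):
    s=s or env.read_state(); m=R.from_quat(s['orientation']).as_matrix(); return np.degrees(np.arctan2(m[1,0],m[0,0]))
def to(x=None,y=None,z=None,yw=None,cap=.9,frm=None):
    """turn first, then shift; frm=(x,y,z,yaw)"""
    if frm is None:
        s=env.read_state(); frm=(*s['tcp_pos'],yaw(s))
    x,y,z,yw=[f if a is None else a for a,f in zip((x,y,z,yw),frm)]
    d=np.array([x,y,z])-np.array(frm[:3]); dy=-(yw-frm[3])/5; a=np.radians(yw)
    t=np.array([d[0]*np.cos(a)+d[1]*np.sin(a), d[0]*np.sin(a)-d[1]*np.cos(a), -d[2]])/.03
    nt=int(np.ceil(abs(dy)/.95)); n=max(1,int(np.ceil(max(abs(t[:2]).max(),abs(t[2]))/cap)))
    print('turn total %.2f: %d x %.3f'%(dy,nt,dy/max(nt,1)),'| shift total',t.round(3),': %d x'%n,(t/n).round(3))
    return (x,y,z,yw)
E
python3 - <<'E'
from h import *
a=to(z=.25,yw=97); a=to(.4435,.0245,.25,97,frm=a); to(z=.031,frm=a)
E
```

```text
turn total -15.29: 17 x -0.899 | shift total [ 0.     0.    -2.159] : 3 x [ 0.    0.   -0.72]
turn total 0.00: 0 x 0.000 | shift total [17.621 10.281 -0.   ] : 20 x [ 0.881  0.514 -0.   ]
turn total 0.00: 0 x 0.000 | shift total [0.  0.  7.3] : 9 x [0.    0.    0.811]
```

>>> {"fn": "step_arm", "kwargs": {"increments": [[[0,0,-0.72,-0.9],[0,0,-0.72,-0.9],[0,0,-0.72,-0.9],[0,0,0,-0.9],[0,0,0,-0.9],[0,0,0,-0.9],[0,0,0,-0.9],[0,0,0,-0.9],[0,0,0,-0.9],[0,0,0,-0.9],[0,0,0,-0.9],[0,0,0,-0.9]]], "hand": 60}}

```text
time: 1.1
tcp_pos: [0.2019, -0.538, 0.2503]
orientation: [0.795, 0.607, 0.0, -0.0]
force: [0.0, -0.6, -0.6]
grip_width: 0.0602
finger_force: 0.0
```

>>> {"fn": "step_arm", "kwargs": {"increments": [[[0,0,0,-0.9],[0,0,0,-0.9],[0,0,0,-0.9],[0,0,0,-0.9],[0,0,0,-0.9],[0.88,0.51,0,0],[0.88,0.51,0,0],[0.88,0.51,0,0],[0.88,0.51,0,0],[0.88,0.51,0,0],[0.88,0.51,0,0],[0.88,0.51,0,0]]]}}

```text
time: 2.1
tcp_pos: [0.2857, -0.3401, 0.2504]
orientation: [0.662, 0.749, 0.0, -0.0]
force: [0.8, -0.9, -0.6]
grip_width: 0.0598
finger_force: 0.0
```

>>> {"fn": "step_arm", "kwargs": {"increments": [[[0.88,0.51,0,0],[0.88,0.51,0,0],[0.88,0.51,0,0],[0.88,0.51,0,0],[0.88,0.51,0,0],[0.88,0.51,0,0],[0.88,0.51,0,0],[0.88,0.51,0,0],[0.88,0.51,0,0],[0.88,0.51,0,0],[0,0,0,0],[0,0,0,0]]]}}

```text
time: 3.1
tcp_pos: [0.4048, -0.06, 0.2505]
orientation: [0.661, 0.75, -0.0, -0.0]
force: [0.1, 0.3, -0.6]
grip_width: 0.0597
finger_force: 0.0
```

```bash
python3 - <<'E'
from h import *
c=snap('wrist','w1'); print(c['s']['tcp_pos'],yaw(c['s']),c['s']['q'],pose(c)); crop(c,0,0,512,384,1.5,'w1v')
to(.4435,.0245,.25,97)
E
```

```text
[ 0.40477428 -0.05996819  0.25052056] 97.25691948971289 [-4.44132800e-01 -3.33010213e-01  1.93021862e+00 -3.67821735e-04
  1.54525133e+00 -5.70780458e-01] (array([[ 9.92082668e-01,  1.21940228e-01,  3.00426605e-02],
       [ 1.25584555e-01, -9.61915774e-01, -2.42789134e-01],
       [-7.07253413e-04,  2.44639786e-01, -9.69613776e-01]]), array([0.39749755, 0.00793174, 0.44929049]))
turn total 0.03: 1 x 0.027 | shift total [2.67  1.634 0.019] : 3 x [0.89  0.545 0.006]
```

View pics/w1v.png

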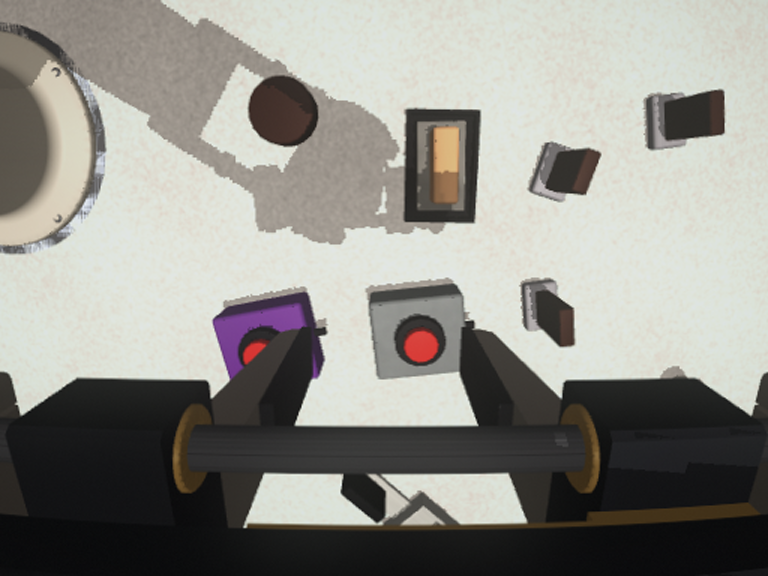

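The wrist view (768x576) shows the ridge centre at (446,164), blade top faces at about (717,114), (587,171) and (566,326), the button at (421,342), and the purple decoy at the left.

```bash
python3 - <<'E'
from h import *
c=load('w1'); W=lambda u,v,z: px2w(c,u/1.5,v/1.5,z)
ang=lambda d: np.degrees(np.arctan2(d[1],d[0])).round(1)
r=[W(*p,.06) for p in((434,125),(460,125),(459,203),(431,203))]; print('ridge',np.mean(r,0),ang(r[0]-r[3]),ang(r[1]-r[2]),np.linalg.norm(r[1]-r[0]))
r=[W(*p,.014) for p in((406,109),(480,110),(475,222),(404,220))]; print('rest',np.mean(r,0),ang(r[0]-r[3]),ang(r[1]-r[2]))
for p in((717,114),(587,171),(566,326)): print('ins',W(*p,.08))
print('btn',W(421,342,.06))
to(.4435,.0245,.25,97)
E
```

```text
ridge [0.44639661 0.02354013] 96.2 98.4 0.021522975425071127
rest [0.44807697 0.02316779] 96.7 96.9
ins [0.65819772 0.09503769]
ins [0.55833938 0.03355775]
ins [ 0.56983305 -0.09796053]
btn [ 0.44825472 -0.13551625]
turn total 0.03: 1 x 0.027 | shift total [2.67  1.634 0.019] : 3 x [0.89  0.545 0.006]
```

>>> {"fn": "step_arm", "kwargs": {"increments": [[[0.87,0.56,0,0],[0.87,0.56,0,0],[0.87,0.56,0,0],[0,0,0.9,0],[0,0,0.9,0],[0,0,0.9,0],[0,0,0.9,0],[0,0,0.9,0],[0,0,0.9,0],[0,0,0.9,0],[0,0,0.4,0],[0,0,0.4,0]]]}}

```text
time: 4.15
tcp_pos: [0.4439, 0.0214, 0.0361]
orientation: [0.663, 0.748, -0.001, -0.001]
force: [-0.1, -1.0, -0.1]
grip_width: 0.0602
finger_force: 0.0
```

>>> {"fn": "step_arm", "kwargs": {"increments": [[[0,0,0.15,0],[0,0,0,0],[0,0,0,0],[0,0,0,0]]]}}

```text
time: 4.48
tcp_pos: [0.4461, 0.0222, 0.0344]
orientation: [0.663, 0.749, 0.0, 0.001]
force: [0.4, -0.8, 0.8]
grip_width: 0.0599
finger_force: 0.0
```

>>> {"fn": "step_arm", "kwargs": {"increments": [[[0,0,0,0],[0,0,0,0],[0,0,0,0],[0,0,0,0],[0,0,0,0],[0,0,0,0],[0,0,0,0],[0,0,0,0]]], "hand": 10, "force": 50}}

```text
time: 5.15
tcp_pos: [0.4452, 0.0229, 0.0334]
orientation: [0.662, 0.749, -0.0, -0.0]
force: [-0.4, 0.2, -0.4]
grip_width: 0.0111
finger_force: 0.0
```

>>> {"fn": "step_arm", "kwargs": {"increments": [[[0,0,-0.2,0],[0,0,-0.8,0],[0,0,-0.9,0],[0,0,-0.9,0],[0,0,-0.9,0],[0,0,-0.9,0],[0,0,-0.4,0],[0,0,0,0],[0,0,0,0]]]}}

```text
time: 5.9
tcp_pos: [0.4456, 0.0228, 0.1839]
orientation: [0.662, 0.749, 0.0, 0.001]
force: [-0.8, -0.4, -0.2]
grip_width: 0.0102
finger_force: 0.0
```

```bash
python3 - <<'E'
from h import *
s=env.read_state(); print(s['force'],s['ft_torque'],s['tcp_pos'],yaw(s),s['grip_width'])
A=np.radians(22.3); e=np.array([.3305,.2355])   # first estimate
p=lambda x: e+(x+.295)*np.array([np.cos(A),np.sin(A)])
print(p(-.25),p(-.09)); to(*p(-.25),.18,22.3)
E
```

```text
[-0.76458368 -0.36869265 -0.17085933] [-0.06791957 -0.10214475 -0.00430671] [0.44560891 0.02281707 0.18388979] 97.05860519930492 0.010220339287003328
[0.37213444 0.25257553] [0.52016799 0.31328851]
turn total 14.95: 16 x 0.934 | shift total [ 0.64  -8.015  0.13 ] : 9 x [ 0.071 -0.891  0.014]
```

```bash
python3 - <<'E'
from h import *
c=snap('top','top1'); w=snap('wrist','w2')
a=cv2.resize(c['frame'][150:270,170:330],(640,480)); b=cv2.resize(w['frame'],(640,480))
cv2.imwrite('pics/m1.png',cv2.resize(np.vstack([a,b]),None,fx=.62,fy=.62))
E
```

```text
(no output)
```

View pics/m1.png

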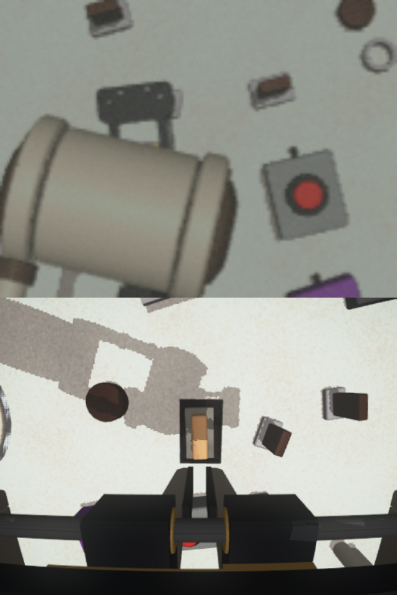

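The top crop hides the block under the wrist. The wrist half shows the block still in its rest at (200,430), with the shut, empty fingers at (195,470). I'll check the projection.

```bash
python3 - <<'E'
from h import *
w=load('w2'); print('tcp px',w2px(w,w['s']['tcp_pos']),'ridge',w2px(w,(.4455,.024,.06)), 'seen ridge', 200/.775,(430-298)/.775)
print(w['tool_from_camera'])
b=w['frame'][100:300,150:400]; cv2.imwrite('pics/m2.png',cv2.resize(b,None,fx=3,fy=3))
E
```

```text
tcp px (np.float64(255.37128694534258), np.float64(217.73660330679525)) ridge (np.float64(256.85643981312205), np.float64(180.40935385379183)) seen ridge 258.06451612903226 170.32258064516128
[[-7.40142579e-04 -9.69575165e-01 -2.44792669e-01  6.83109750e-02]
 [ 9.99999702e-01 -7.71788911e-04  3.33547660e-05  1.17482112e-03]
 [-2.21268221e-04 -2.44792572e-01  9.69575447e-01 -1.98760430e-01]
 [ 0.00000000e+00  0.00000000e+00  0.00000000e+00  1.00000000e+00]]
```

View pics/m2.png

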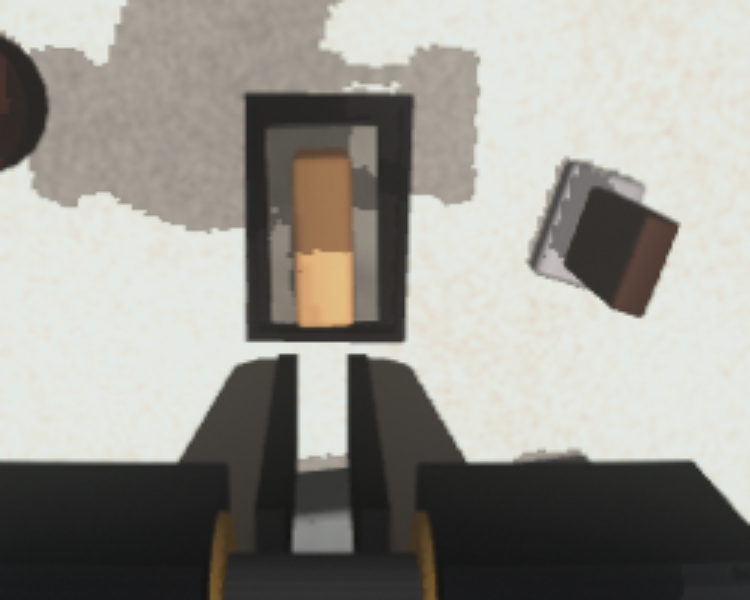

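The block hasn't moved and the projection agrees (ridge centre at m2 (323,238), as predicted). I'll descend again and close in stages, reading as I go.

>>> {"fn": "step_arm", "kwargs": {"increments": [[[0,0,0.5,0],[0,0,0.5,0],[0,0,0.9,0],[0,0,0.9,0],[0,0,0.9,0],[0,0,0.9,0],[0,0,0.3,0],[0,0,0.1,0],[0,0,0,0],[0,0,0,0]]], "hand": 60}}

```text
time: 6.83
tcp_pos: [0.4462, 0.0227, 0.0344]
orientation: [0.662, 0.749, 0.0, 0.001]
force: [0.2, 0.0, -0.5]
grip_width: 0.0597
finger_force: 0.0
```

>>> {"fn": "step_arm", "kwargs": {"increments": [[[0,0,0,0],[0,0,0,0],[0,0,0,0],[0,0,0,0]]], "hand": 26}}

```text
time: 7.17
tcp_pos: [0.4458, 0.0228, 0.0341]
orientation: [0.662, 0.749, 0.0, 0.001]
force: [0.0, -0.3, 0.3]
grip_width: 0.0353
finger_force: 0.0
```

>>> {"fn": "step_arm", "kwargs": {"increments": [[[0,0,0,0],[0,0,0,0],[0,0,0,0],[0,0,0,0]]], "hand": 18, "force": 50}}

```text
time: 7.5
tcp_pos: [0.4453, 0.0229, 0.0334]
orientation: [0.662, 0.749, 0.0, -0.0]
force: [0.2, -0.4, -0.4]
grip_width: 0.0178
finger_force: 0.0
```

```bash
python3 - <<'E'
from h import *
w=snap('wrist','w3'); print(w['s']['tcp_pos'],w['s']['grip_width'],w['s']['finger_force'],w2px(w,w['s']['tcp_pos']),w['fx'])
print(w2px(w,(.4455,.024,.06)))
crop(w,130,90,260,195,3,'w3v')
E
```

```text
[0.44525091 0.02289203 0.03339267] 0.017811403892946474 0.0 (np.float64(255.37113069355254), np.float64(217.7368835905225)) 300.1651157219471
(np.float64(255.7685504828869), np.float64(230.24853358429095))
```

View pics/w3v.png

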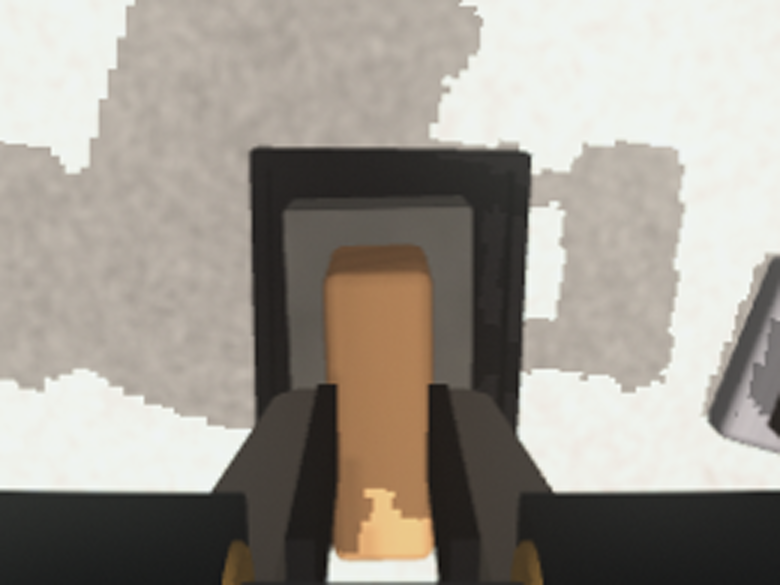

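The fingers straddle the ridge at crop rows 385–555, yet no contact force is felt. I'll open them and feel downward for the stone to check the height.

>>> {"fn": "step_arm", "kwargs": {"increments": [[[0,0,0,0],[0,0,0,0],[0,0,0,0],[0,0,0,0],[0,0,0,0],[0,0,0.1,0],[0,0,0.05,0],[0,0,0,0],[0,0,0,0]]], "hand": 40}}

```text
time: 8.3
tcp_pos: [0.445, 0.0229, 0.0286]
orientation: [0.662, 0.749, -0.0, -0.0]
force: [0.1, 0.4, 0.1]
grip_width: 0.0402
finger_force: 0.0
```

>>> {"fn": "step_arm", "kwargs": {"increments": [[[0,0,0.05,0],[0,0,0.05,0],[0,0,0.0,0],[0,0,0,0]]]}}

```text
time: 8.63
tcp_pos: [0.4452, 0.0229, 0.0258]
orientation: [0.662, 0.749, -0.0, -0.0]
force: [-1.6, -0.2, -0.0]
grip_width: 0.0398
finger_force: 0.0
```

>>> {"fn": "step_arm", "kwargs": {"increments": [[[0,0,0,0],[0,0,0,0],[0,0,0,0],[0,0,0,0],[0,0,0,0]]], "hand": 16}}

```text
time: 9.05
tcp_pos: [0.4452, 0.0229, 0.0259]
orientation: [0.662, 0.749, -0.0, -0.0]
force: [-0.4, -0.3, 1.0]
grip_width: 0.0212
finger_force: 49.9
```

It grips at this height, so the true height is lower than nominal. I'll keep feeling downward for the stone.

>>> {"fn": "step_arm", "kwargs": {"increments": [[[0,0,0,0],[0,0,0,0],[0,0,0,0],[0,0,0,0],[0,0,0.05,0],[0,0,0.05,0],[0,0,0,0],[0,0,0,0]]], "hand": 40}}

```text
time: 9.72
tcp_pos: [0.4451, 0.0229, 0.0227]
orientation: [0.662, 0.749, -0.0, -0.0]
force: [0.8, -0.0, 0.2]
grip_width: 0.0402
finger_force: 0.0
```

>>> {"fn": "step_arm", "kwargs": {"increments": [[[0,0,0.05,0],[0,0,0.05,0],[0,0,0,0],[0,0,0,0]]]}}

```text
time: 10.05
tcp_pos: [0.4451, 0.0229, 0.0198]
orientation: [0.662, 0.749, -0.0, -0.0]
force: [-0.0, -0.7, 0.2]
grip_width: 0.0399
finger_force: 0.0
```

>>> {"fn": "step_arm", "kwargs": {"increments": [[[0,0,0,0],[0,0,0,0],[0,0,0,0],[0,0,0,0],[0,0,0,0]]], "hand": 28}}

```text
time: 10.47
tcp_pos: [0.4453, 0.0229, 0.0199]
orientation: [0.662, 0.749, 0.0, 0.0]
force: [0.3, -0.0, -0.5]
grip_width: 0.0282
finger_force: 0.0
```

>>> {"fn": "step_arm", "kwargs": {"increments": [[[0,0,0.05,0],[0,0,0.05,0],[0,0,0,0],[0,0,0,0]]]}}

```text
time: 10.8
tcp_pos: [0.4451, 0.0229, 0.0167]
orientation: [0.662, 0.749, -0.0, -0.0]
force: [0.6, 0.2, 0.2]
grip_width: 0.028
finger_force: 0.0
```

>>> {"fn": "step_arm", "kwargs": {"increments": [[[0,0,0.05,0],[0,0,0.05,0],[0,0,0,0],[0,0,0,0]]]}}

```text
time: 11.13
tcp_pos: [0.4451, 0.0229, 0.0138]
orientation: [0.662, 0.749, -0.0, -0.0]
force: [0.1, 0.2, 0.1]
grip_width: 0.0277
finger_force: 0.0
```

>>> {"fn": "step_arm", "kwargs": {"increments": [[[0,0,0.04,0],[0,0,0.04,0],[0,0,0,0],[0,0,0,0]]]}}

```text
time: 11.47
tcp_pos: [0.4452, 0.0229, 0.0114]
orientation: [0.662, 0.749, -0.0, -0.0]
force: [-0.7, -0.0, -0.5]
grip_width: 0.0282
finger_force: 0.0
```

Comparing the pictures (finger gap of 16.7 px at 10 mm in m2, tip row 218) with the contact heights shows that the real fingertips sit about 28 mm above the reported TCP. From here on I'll use tip z = TCP z + 28 mm.

>>> {"fn": "step_arm", "kwargs": {"increments": [[[0,0,0.05,0],[0,0,0.05,0],[0,0,0.05,0],[0,0,0.05,0],[0,0,0,0],[0,0,0,0]]]}}

```text
time: 11.97
tcp_pos: [0.4451, 0.0229, 0.0053]
orientation: [0.662, 0.749, -0.0, -0.0]
force: [-0.4, 0.8, 0.2]
grip_width: 0.0283
finger_force: 0.0
```

>>> {"fn": "step_arm", "kwargs": {"increments": [[[0,0,0,0],[0,0,0,0],[0,0,0,0],[0,0,0,0],[0,0,0,0]]], "hand": 12, "force": 55}}

```text
time: 12.38
tcp_pos: [0.4452, 0.0229, 0.0055]
orientation: [0.662, 0.749, -0.0, -0.0]
force: [-0.8, -0.5, -0.6]
grip_width: 0.0215
finger_force: 55.0
```

>>> {"fn": "step_arm", "kwargs": {"increments": [[[0,0,-0.2,0],[0,0,-0.5,0],[0,0,-0.8,0],[0,0,-0.8,0],[0,0,-0.8,0],[0,0,-0.8,0],[0,0,-0.8,0],[0,0,-0.3,0],[0,0,0,0],[0,0,0,0]]]}}

```text
time: 13.22
tcp_pos: [0.4449, 0.0229, 0.1548]
orientation: [0.662, 0.749, -0.0, -0.0]
force: [-0.1, 0.6, -2.6]
grip_width: 0.0215
finger_force: 55.0
```

```bash
python3 - <<'E'
from h import *
s=env.read_state(); print(s['force'],s['ft_torque'],s['tcp_pos'],yaw(s),s['grip_width'])
A=np.radians(22.3); e=np.array([.3305,.2355])
p=lambda x: e+(x+.295)*np.array([np.cos(A),np.sin(A)])
a=to(*p(-.25),.12,22.3)
E
```

```text
[-0.1276213   0.55699653 -2.55721137] [-0.02090525 -0.07619035 -0.06222178] [0.44490855 0.0229443  0.15481869] 97.05546525679507 0.02147803897200118
turn total 14.95: 16 x 0.934 | shift total [ 0.66  -8.002  1.161] : 9 x [ 0.073 -0.889  0.129]
```

>>> {"fn": "step_arm", "kwargs": {"increments": [[[0,0,0,0.93],[0,0,0,0.93],[0,0,0,0.93],[0,0,0,0.93],[0,0,0,0.93],[0,0,0,0.93],[0,0,0,0.93],[0,0,0,0.93],[0,0,0,0.93],[0,0,0,0.93],[0,0,0,0.93],[0,0,0,0.93]]]}}

```text
time: 14.22
tcp_pos: [0.4436, 0.0232, 0.1529]
orientation: [0.937, 0.35, -0.002, -0.001]
force: [0.2, -0.2, -2.7]
grip_width: 0.0217
finger_force: 55.0
```

>>> {"fn": "step_arm", "kwargs": {"increments": [[[0,0,0,0.93],[0,0,0,0.93],[0,0,0,0.93],[0,0,0,0.93],[0.08,-0.9,0,0],[0.08,-0.9,0,0],[0.08,-0.9,0,0],[0.08,-0.9,0,0],[0.08,-0.9,0,0],[0.08,-0.9,0,0],[0.08,-0.9,0,0],[0.08,-0.9,0,0]]]}}

```text
time: 15.22
tcp_pos: [0.3776, 0.2303, 0.153]
orientation: [0.981, 0.196, -0.002, 0.0]
force: [-0.7, -0.1, -2.6]
grip_width: 0.022
finger_force: 55.0
```

>>> {"fn": "step_arm", "kwargs": {"increments": [[[0.08,-0.8,0,0],[0,0,0,0],[0,0,0,0]]]}}

```text
time: 15.47
tcp_pos: [0.3709, 0.2528, 0.1533]
orientation: [0.98, 0.198, -0.002, 0.0]
force: [-0.6, -0.9, -2.4]
grip_width: 0.0217
finger_force: 55.0
```

```bash
python3 - <<'E'
from h import *
w=snap('wrist','w4'); print(w['s']['tcp_pos'],yaw(w['s']),w['s']['force'],w['s']['grip_width'])
crop(w,0,0,512,384,1.5,'w4v')
E
```

```text
[0.37094744 0.25277767 0.15326915] 22.804268344835947 [-0.58495592 -0.87291386 -2.44202993] 0.021685637304659534
```

View pics/w4v.png

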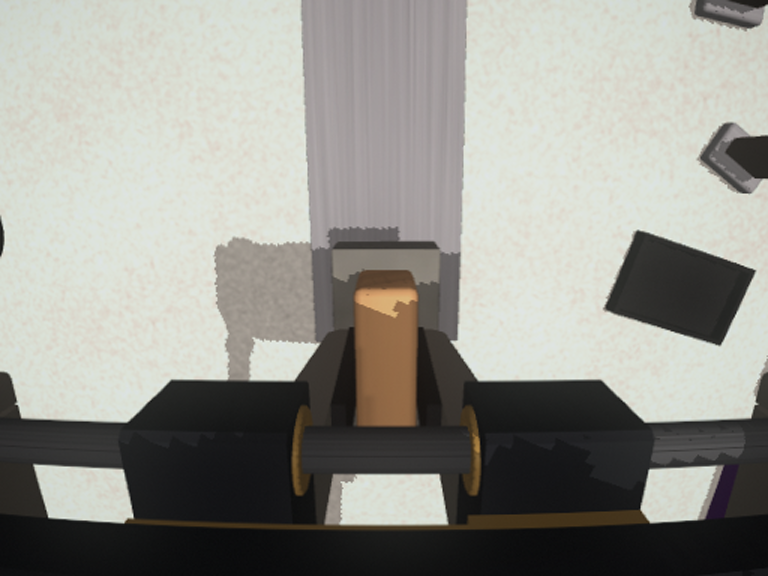

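The plate edges run (303,0)–(315,340) and (466,0)–(458,340). The block hangs centred over the tongue, whose outer end is at row 340.

```bash
python3 - <<'E'
from h import *
c=load('w4'); W=lambda u,v,z=.055: px2w(c,u/1.5,v/1.5,z)
a=(W(303,0)+W(466,0))/2; b=(W(315,340)+W(458,340))/2; d=a-b
print(a,b,np.degrees(np.arctan2(d[1],d[0])),np.linalg.norm(W(303,0)-W(466,0)),np.linalg.norm(W(315,340)-W(458,340)))
A=np.arctan2(d[1],d[0]); u=np.array([np.cos(A),np.sin(A)]); n=np.array([-u[1],u[0]])
q=c['s']['tcp_pos'][:2]-b; print('along from end',q@u,'side',q@n)
to(yw=np.degrees(A)); print(c['s']['tcp_pos'][2])
E
```

```text
[0.53139882 0.32026446] [0.33184064 0.23511861] 23.106574740093105 0.09829177585339548 0.1005284928496045
along from end 0.042899690519920056 side 0.0008952121620055077
turn total -0.08: 1 x -0.078 | shift total [ 0.  0. -0.] : 1 x [ 0.  0. -0.]
0.15326914953641047
```

>>> {"fn": "step_arm", "kwargs": {"increments": [[[0,0,0.6,-0.08],[0,0,0.8,0],[0,0,0.8,0],[0,0,0.5,0],[0,0,0.25,0],[0,0,0.1,0],[0,0,0,0],[0,0,0,0]]]}}

```text
time: 16.18
tcp_pos: [0.3737, 0.2526, 0.0648]
orientation: [0.98, 0.2, 0.001, -0.0]
force: [1.3, 0.7, -2.1]
grip_width: 0.0217
finger_force: 55.0
```

>>> {"fn": "step_arm", "kwargs": {"increments": [[[0,0,0.05,0],[0,0,0.05,0],[0,0,0.05,0],[0,0,0.05,0],[0,0,0,0],[0,0,0,0]]]}}

```text
time: 16.68
tcp_pos: [0.3726, 0.2527, 0.058]
orientation: [0.98, 0.2, -0.0, 0.0]
force: [-0.1, -0.2, -1.9]
grip_width: 0.0215
finger_force: 55.0
```

>>> {"fn": "step_arm", "kwargs": {"increments": [[[0,0,0.05,0],[0,0,0.05,0],[0,0,0.05,0],[0,0,0,0],[0,0,0,0]]]}}

```text
time: 17.1
tcp_pos: [0.3731, 0.2529, 0.0546]
orientation: [0.98, 0.2, 0.0, 0.0]
force: [-3.5, -1.5, 8.0]
grip_width: 0.0216
finger_force: 55.0
```

>>> {"fn": "step_arm", "kwargs": {"increments": [[[0,0,0.05,0],[0,0,0.05,0],[0,0,0,0],[0,0,0,0]]]}}

```text
time: 17.43
tcp_pos: [0.373, 0.2528, 0.0518]
orientation: [0.98, 0.2, 0.0, 0.0]
force: [-5.8, -1.7, 10.2]
grip_width: 0.0217
finger_force: 55.0
```

>>> {"fn": "step_arm", "kwargs": {"increments": [[[0,0,0.05,0],[0,0,0,0],[0,0,0,0],[0.1,0,0,0],[0.15,0,0,0],[0.15,0,0,0],[0.15,0,0,0]]]}}

```text
time: 18.02
tcp_pos: [0.3872, 0.2589, 0.0501]
orientation: [0.98, 0.2, -0.001, 0.0]
force: [-9.0, -3.0, 12.2]
grip_width: 0.0212
finger_force: 55.0
```

>>> {"fn": "step_arm", "kwargs": {"increments": [[[0.15,0,0,0],[0.15,0,0,0],[0.15,0,0,0],[0.15,0,0,0],[0.15,0,0,0],[0.15,0,0,0]]]}}

```text
time: 18.52
tcp_pos: [0.4121, 0.2695, 0.0501]
orientation: [0.98, 0.2, -0.001, 0.0]
force: [-8.0, -3.2, 11.4]
grip_width: 0.0215
finger_force: 55.0
```

>>> {"fn": "step_arm", "kwargs": {"increments": [[[0.15,0,0,0],[0.15,0,0,0],[0.15,0,0,0],[0.15,0,0,0],[0.15,0,0,0],[0.15,0,0,0],[0.15,0,0,0],[0.15,0,0,0],[0.15,0,0,0]]]}}

```text
time: 19.27
tcp_pos: [0.4494, 0.2854, 0.0503]
orientation: [0.98, 0.2, -0.001, 0.0]
force: [-9.1, -3.5, 11.9]
grip_width: 0.0216
finger_force: 55.0
```

>>> {"fn": "step_arm", "kwargs": {"increments": [[[0.15,0,0,0],[0.15,0,0,0],[0.15,0,0,0],[0.15,0,0,0],[0.15,0,0,0],[0.15,0,0,0],[0.15,0,0,0],[0.15,0,0,0],[0.15,0,0,0]]]}}

```text
time: 20.02
tcp_pos: [0.4867, 0.3013, 0.0504]
orientation: [0.98, 0.2, -0.001, 0.0]
force: [-7.1, -3.1, 11.3]
grip_width: 0.0214
finger_force: 55.0
```

>>> {"fn": "step_arm", "kwargs": {"increments": [[[0.15,0,0,0],[0.15,0,0,0],[0.15,0,0,0],[0.15,0,0,0],[0.15,0,0,0],[0.15,0,0,0],[0.15,0,0,0],[0.15,0,0,0],[0.1,0,0,0],[0,0,0,0],[0,0,0,0],[0,0,0,0]]]}}

```text
time: 21.02
tcp_pos: [0.5234, 0.317, 0.051]
orientation: [0.98, 0.2, 0.0, 0.0]
force: [-6.2, -1.7, 11.0]
grip_width: 0.0217
finger_force: 55.0
```

```bash
python3 - <<'E'
from h import *
s=env.read_state(); p=s['tcp_pos']; print(p,s['force'])
A=np.radians(22.9); d=p[:2]-np.array([.331,.2353]); print('x',d@[np.cos(A),np.sin(A)]-.295,'y',d@[-np.sin(A),np.cos(A)])
a=to(*p[:2],.15); a=to(.43,.0,.15,22.9,frm=a); a=to(.4455,.0235,.15,97,frm=(.4455,.0235,.15,yaw()))
x=to(.4455,.0235,.15,frm=(*p[:2],.15,yaw()))
E
```

```text
[0.52340381 0.31696581 0.05101034] [-6.19513571 -1.65485784 11.02499742]
x -0.08598229248953324 y 0.0003604186825805109
turn total -0.00: 0 x -0.000 | shift total [ 0.   0.  -3.3] : 4 x [ 0.     0.    -0.825]
turn total 0.04: 1 x 0.036 | shift total [-6.979  8.521 -0.   ] : 10 x [-0.698  0.852 -0.   ]
turn total -14.78: 16 x -0.924 | shift total [ 0.  0. -0.] : 1 x [ 0.  0. -0.]
turn total -0.00: 0 x -0.000 | shift total [-6.223  7.981 -0.   ] : 9 x [-0.691  0.887 -0.   ]
```

>>> {"fn": "step_arm", "kwargs": {"increments": [[[0,0,-0.3,0],[0,0,-0.7,0],[0,0,-0.9,0],[0,0,-0.9,0],[0,0,-0.5,0],[-0.62,0.8,0,0],[-0.62,0.8,0,0],[-0.62,0.8,0,0],[-0.62,0.8,0,0],[-0.62,0.8,0,0],[-0.62,0.8,0,0],[-0.62,0.8,0,0]]]}}

```text
time: 22.02
tcp_pos: [0.4684, 0.1099, 0.1478]
orientation: [0.98, 0.2, -0.0, 0.0]
force: [0.8, -0.2, -3.2]
grip_width: 0.0218
finger_force: 55.0
```

>>> {"fn": "step_arm", "kwargs": {"increments": [[[-0.62,0.8,0,0],[-0.62,0.8,0,0],[-0.62,0.8,0,0],[0,0,0,-0.92],[0,0,0,-0.92],[0,0,0,-0.92],[0,0,0,-0.92],[0,0,0,-0.92],[0,0,0,-0.92],[0,0,0,-0.92],[0,0,0,-0.92],[0,0,0,-0.92]]]}}

```text
time: 23.02
tcp_pos: [0.4459, 0.0231, 0.1479]
orientation: [0.845, 0.535, -0.0, -0.0]
force: [0.0, 0.2, -2.9]
grip_width: 0.0216
finger_force: 55.0
```

>>> {"fn": "step_arm", "kwargs": {"increments": [[[0,0,0,-0.92],[0,0,0,-0.92],[0,0,0,-0.92],[0,0,0,-0.92],[0,0,0,-0.92],[0,0,0,-0.92],[0,0,0,-0.92],[0,0,0,0],[0,0,0,0]]]}}

```text
time: 23.77
tcp_pos: [0.4459, 0.0231, 0.1479]
orientation: [0.666, 0.746, -0.0, -0.0]
force: [0.2, -0.1, -3.6]
grip_width: 0.0217
finger_force: 55.0
```

```bash
python3 - <<'E'
from h import *
print(env.read_state()['tcp_pos'],yaw()); to(.4452,.0229,.0058,97.05)
E
```

```text
[0.44591046 0.02306404 0.14787802] 96.52748283713541
turn total -0.10: 1 x -0.105 | shift total [-3.000e-03 -2.400e-02  4.736e+00] : 6 x [-0.    -0.004  0.789]
```

>>> {"fn": "step_arm", "kwargs": {"increments": [[[0,0,0.8,-0.1],[0,0,0.9,0],[0,0,0.9,0],[0,0,0.9,0],[0,0,0.6,0],[0,0,0.3,0],[0,0,0.1,0],[0,0,0.05,0],[0,0,0.05,0],[0,0,0,0],[0,0,0,0]]]}}

```text
time: 24.68
tcp_pos: [0.4471, 0.0228, 0.0111]
orientation: [0.662, 0.75, 0.001, 0.001]
force: [0.3, 0.0, -2.4]
grip_width: 0.0217
finger_force: 55.0
```

>>> {"fn": "step_arm", "kwargs": {"increments": [[[0,0,0.05,0],[0,0,0.05,0],[0,0,0,0],[0,0,0,0]]]}}

```text
time: 25.02
tcp_pos: [0.446, 0.0231, 0.007]
orientation: [0.662, 0.75, -0.0, -0.0]
force: [0.6, 1.2, -3.1]
grip_width: 0.0215
finger_force: 55.0
```

>>> {"fn": "step_arm", "kwargs": {"increments": [[[0,0,0.05,0],[0,0,0.02,0],[0,0,0,0],[0,0,0,0]]]}}

```text
time: 25.35
tcp_pos: [0.4463, 0.023, 0.0055]
orientation: [0.662, 0.75, 0.0, 0.0]
force: [-3.5, -0.1, 5.8]
grip_width: 0.0215
finger_force: 55.0
```

>>> {"fn": "step_arm", "kwargs": {"increments": [[[0,0,0,0],[0,0,0,0],[0,0,0,0],[0,0,0,0],[0,0,-0.3,0],[0,0,-0.8,0],[0,0,-0.8,0],[0,0,-0.8,0],[0,0,-0.8,0],[0,0,-0.8,0],[0,0,-0.8,0],[0,0,0,0]]], "hand": 45}}

```text
time: 26.35
tcp_pos: [0.4495, 0.0223, 0.1638]
orientation: [0.662, 0.75, 0.002, 0.004]
force: [0.2, -0.0, 0.9]
grip_width: 0.0447
finger_force: 0.0
```

```bash
python3 - <<'E'
from h import *
s=env.read_state(); print(s['tcp_pos'],yaw(),s['force']); w=snap('wrist','w5'); cv2.imwrite('pics/w5.png',w['frame'])
# block ridge centre by colour, compared with rest
m=cv2.inRange(w['frame'],(20,60,120),(150,200,255)); n,l,st,ce=cv2.connectedComponentsWithStats(m)
for i in range(1,n):
    if st[i,4]>150: print(st[i],ce[i],px2w(w,*ce[i],.06))
a=to(.44,-.24,s['tcp_pos'][2],142)
E
```

```text
[0.449493   0.0223472  0.16377613] 97.16080414796635 [ 0.18420296 -0.02437987  0.8701977 ]
[    0     0   158   135 11057] [60.83205209 60.70606855] [0.24637678 0.12267028]
[179   0  40  12 239] [192.958159     3.57322176] [0.37171365 0.18561726]
[169  52  38  39 418] [187.80143541  68.38516746] [0.37202051 0.12748566]
[ 151   61  149  119 6506] [212.09483554 124.07777436] [0.40004758 0.07804364]
[283 147  25  24 238] [294.92857143 160.44117647] [0.48669828 0.05232447]
[ 235  153   37   60 1676] [253.63126492 185.69212411] [0.44828267 0.02109338]
[217 277  54   7 196] [250.00510204 281.12755102] [ 0.45761289 -0.08946197]
[204 316  73  20 731] [237.96853625 325.98358413] [ 0.45046733 -0.15163482]
turn total -8.97: 10 x -0.897 | shift total [-5.173 -7.066 -0.087] : 8 x [-0.647 -0.883 -0.011]
```

>>> {"fn": "step_arm", "kwargs": {"increments": [[[0,0,0,-0.9],[0,0,0,-0.9],[0,0,0,-0.9],[0,0,0,-0.9],[0,0,0,-0.9],[0,0,0,-0.9],[0,0,0,-0.9],[0,0,0,-0.9],[0,0,0,-0.9],[0,0,0,-0.87]]]}}

```text
time: 27.23
tcp_pos: [0.445, 0.0233, 0.1565]
orientation: [0.324, 0.946, -0.0, -0.001]
force: [-0.1, -0.8, 1.0]
grip_width: 0.0452
finger_force: 0.0
```

>>> {"fn": "step_arm", "kwargs": {"increments": [[[-0.51,-0.82,0,0],[-0.51,-0.82,0,0],[-0.51,-0.82,0,0],[-0.51,-0.82,0,0],[-0.51,-0.82,0,0],[-0.51,-0.82,0,0],[-0.51,-0.82,0,0],[-0.51,-0.82,0,0],[-0.51,-0.82,0,0],[-0.51,-0.82,0,0],[-0.51,-0.82,0,0],[-0.51,-0.82,0,0]]]}}

```text
time: 28.23
tcp_pos: [0.408, -0.3233, 0.1564]
orientation: [0.326, 0.945, 0.001, -0.001]
force: [0.3, -0.1, 0.1]
grip_width: 0.0449
finger_force: 0.0
```

>>> {"fn": "step_arm", "kwargs": {"increments": [[[0,0,0,0],[0,0,0,0]]]}}

```text
time: 28.4
tcp_pos: [0.4081, -0.3228, 0.1565]
orientation: [0.327, 0.945, 0.001, -0.001]
force: [-0.3, 0.6, -1.0]
grip_width: 0.0449
finger_force: 0.0
```

```bash
python3 - <<'E'
from h import *
w=snap('wrist','w6'); print(w['s']['tcp_pos'],yaw(w['s']),w2px(w,(.414,-.323,.048)))
crop(w,100,60,300,225,2.6,'w6v')
E
```

```text
[ 0.40808851 -0.32277158  0.15649985] 141.87535508722482 (np.float64(259.60957055023704), np.float64(187.94553220002493))
```

View pics/w6v.png

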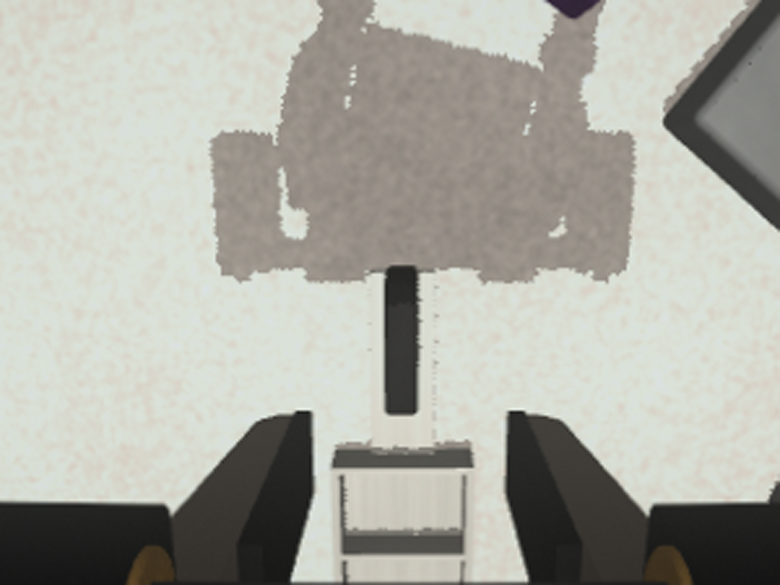

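The fin is vertical at crop x=402, with its top face from row ~303 (or 267) to 413. The tray edge below is centred at x≈403, so the yaw is aligned.

```bash
python3 - <<'E'
from h import *
c=load('w6'); W=lambda u,v,z: px2w(c,100+u/2.6,60+v/2.6,z)
for v in (267,303,413): print(v,W(402,v,.048),W(402,v,.02))
print(np.linalg.norm(W(402,303,.048)-W(402,413,.048)),np.linalg.norm(W(402,267,.048)-W(402,413,.048)))
x=(W(332,470,.024)+W(475,470,.024))/2; print('tray end',x,np.linalg.norm(W(332,470,.024)-W(475,470,.024)))
h=(W(402,267,.048)+W(402,413,.048))/2; print('h',h,np.linalg.norm(h-x)); to(*h)
E
```

```text
267 [ 0.38976619 -0.31056864] [ 0.39286992 -0.31326222]
303 [ 0.40117116 -0.31956744] [ 0.4053136  -0.32308058]
413 [ 0.43764869 -0.34835579] [ 0.44511329 -0.35449081]
0.04646911562732354 0.06099674168428221
tray end [ 0.46608187 -0.37013712] 0.06539147711478135
h [ 0.41370744 -0.32946221] 0.06631386911858891
turn total -0.00: 0 x -0.000 | shift total [-0.298 -0.093 -0.   ] : 1 x [-0.298 -0.093 -0.   ]
```

>>> {"fn": "step_arm", "kwargs": {"increments": [[[-0.4,-0.06,0,0],[0,0,0.8,0],[0,0,0.8,0],[0,0,0.8,0],[0,0,0.8,0],[0,0,0.8,0],[0,0,0.6,0],[0,0,0.4,0],[0,0,0.2,0],[0,0,0.1,0],[0,0,0,0],[0,0,0,0]]]}}

```text
time: 29.45
tcp_pos: [0.4181, -0.332, -0.0001]
orientation: [0.325, 0.946, -0.0, 0.001]
force: [0.4, 0.1, 0.6]
grip_width: 0.045
finger_force: 0.0
```

>>> {"fn": "step_arm", "kwargs": {"increments": [[[0,0,0.1,0],[0,0,0.08,0],[0,0,0.06,0],[0,0,0.04,0],[0,0,0,0],[0,0,0,0]]]}}

```text
time: 29.95
tcp_pos: [0.4173, -0.3314, -0.0095]
orientation: [0.326, 0.946, 0.0, -0.0]
force: [0.5, -0.3, 0.1]
grip_width: 0.0451
finger_force: 0.0
```

>>> {"fn": "step_arm", "kwargs": {"increments": [[[0,0,0,0],[0,0,0,0],[0,0,0,0],[0,0,0,0],[0,0,0,0],[0,0,0,0]]], "hand": 4, "force": 60}}

```text
time: 30.45
tcp_pos: [0.4174, -0.3316, -0.0094]
orientation: [0.325, 0.946, -0.0, 0.0]
force: [-0.1, -1.8, -0.8]
grip_width: 0.0136
finger_force: 60.0
```

>>> {"fn": "step_arm", "kwargs": {"increments": [[[0,0,-0.1,0],[0,0,-0.1,0],[0,0,-0.2,0],[0,0,-0.3,0],[0,0,-0.3,0],[0,0,0,0],[0,0,0,0]]]}}

```text
time: 31.03
tcp_pos: [0.418, -0.3322, 0.0217]
orientation: [0.325, 0.946, -0.001, 0.001]
force: [-0.7, 0.5, -2.3]
grip_width: 0.0138
finger_force: 60.0
```

```bash
python3 - <<'E'
from h import *
s=env.read_state(); print(s['tcp_pos'],s['force'],s['ft_torque'],s['grip_width'],yaw())
w=snap('wrist','w7'); t=snap('scene','s7')
b=w['frame']; a=cv2.resize(t['frame'][100:260,20:240],(512,372)); cv2.imwrite('pics/m7.png',np.vstack([a,b])[:756] if 0 else cv2.resize(np.vstack([a,b]),None,fx=.78,fy=.78))
E
```

```text
[ 0.41799552 -0.33217244  0.02168759] [-0.68923275  0.4623996  -2.28674114] [ 0.0990482   0.02343322 -0.0066392 ] 0.013775774588178335 142.013814579099
```

View pics/m7.png

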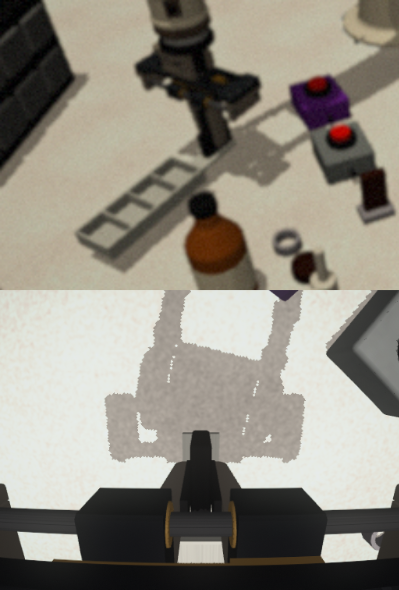

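The tray is lifted (weight -2.3 N), the scene half shows it roughly level at (145,200), and the wrist half shows the fin pinched. I'll carry it over high.

>>> {"fn": "step_arm", "kwargs": {"increments": [[[0,0,-0.3,0],[0,0,-0.6,0],[0,0,-0.7,0],[0,0,-0.7,0],[0,0,-0.7,0],[0,0,-0.7,0],[0,0,-0.7,0],[0,0,-0.7,0],[0,0,-0.4,0],[0,0,0,0]]]}}

```text
time: 31.97
tcp_pos: [0.4187, -0.333, 0.1889]
orientation: [0.325, 0.946, -0.002, 0.003]
force: [0.6, -0.2, -2.1]
grip_width: 0.0138
finger_force: 60.0
```

>>> {"fn": "step_arm", "kwargs": {"increments": [[[0.2,0.2,0,0],[0.4,0.4,0,0],[0.6,0.55,0,0],[0.6,0.55,0,0],[0.6,0.55,0,0],[0.6,0.55,0,0],[0.6,0.55,0,0],[0.6,0.55,0,0],[0.6,0.55,0,0],[0.6,0.55,0,0],[0.6,0.55,0,0],[0.6,0.55,0,0]]]}}

```text
time: 32.97
tcp_pos: [0.3722, -0.0631, 0.1833]
orientation: [0.326, 0.946, 0.001, -0.002]
force: [1.2, 0.4, -1.9]
grip_width: 0.0138
finger_force: 60.0
```

>>> {"fn": "step_arm", "kwargs": {"increments": [[[0.6,0.55,0,0],[0.6,0.55,0,0],[0.6,0.55,0,0],[0.6,0.55,0,0],[0.6,0.55,0,0],[0.6,0.55,0,0],[0.6,0.55,0,0],[0.6,0.55,0,0],[0.6,0.55,0,0],[0.6,0.55,0,0],[0.6,0.55,0,0],[0.4,0.4,0,0]]]}}

```text
time: 33.97
tcp_pos: [0.3251, 0.2182, 0.1834]
orientation: [0.325, 0.946, -0.001, -0.002]
force: [-0.4, -0.9, -2.7]
grip_width: 0.0136
finger_force: 60.0
```

>>> {"fn": "step_arm", "kwargs": {"increments": [[[0,0,0,-0.4],[0,0,0,-0.7],[0,0,0,-0.9],[0,0,0,-0.9],[0,0,0,-0.9],[0,0,0,-0.9],[0,0,0,-0.9],[0,0,0,-0.9],[0,0,0,-0.9],[0,0,0,-0.9],[0,0,0,-0.9],[0,0,0,-0.9]]]}}

```text
time: 34.97
tcp_pos: [0.3257, 0.2162, 0.1833]
orientation: [-0.111, 0.994, -0.0, -0.002]
force: [-0.8, -0.2, -2.5]
grip_width: 0.0134
finger_force: 60.0
```

>>> {"fn": "step_arm", "kwargs": {"increments": [[[0,0,0,-0.9],[0,0,0,-0.7],[0,0,0,-0.4],[0,0,0,-0.2],[0,0,0,0],[0,0,0,0]]]}}

```text
time: 35.47
tcp_pos: [0.3267, 0.2163, 0.1845]
orientation: [-0.203, 0.979, -0.0, -0.001]
force: [0.4, 0.6, -2.5]
grip_width: 0.0138
finger_force: 60.0
```

```bash
python3 - <<'E'
from h import *
s=env.read_state(); print(s['tcp_pos'],s['force'],s['ft_torque'],s['grip_width'],yaw()%360,s['q'])
u=np.array([np.cos(np.radians(22.9)),np.sin(np.radians(22.9))]); h=np.array([.331,.2353])+u*(.295-.301)
print(h); to(*h,.055,-157.1)
t=snap('top','t8'); w=snap('wrist','w8')
E
```

```text
[0.32669927 0.21632984 0.18447574] [ 0.43042312  0.60564174 -2.46003238] [-0.01815146  0.07017839 -0.02567456] 0.01379703038511028 203.46650323658267 [ 2.73823018e-01 -3.50089525e-01  2.07186312e+00  7.56669831e-05
  1.42179038e+00 -1.70655203e+00]
[0.32547289 0.23296526]
turn total 0.11: 1 x 0.113 | shift total [-0.178  0.527  4.316] : 5 x [-0.036  0.105  0.863]
```

>>> {"fn": "step_arm", "kwargs": {"increments": [[[-0.18,0.53,0,0.11],[0,0,0.7,0],[0,0,0.7,0],[0,0,0.7,0],[0,0,0.7,0],[0,0,0.7,0],[0,0,0.4,0],[0,0,0.25,0],[0,0,0.12,0],[0,0,0,0],[0,0,0,0]]]}}

```text
time: 36.48
tcp_pos: [0.3268, 0.2334, 0.0581]
orientation: [-0.199, 0.98, 0.0, 0.001]
force: [0.3, -0.6, -2.1]
grip_width: 0.0135
finger_force: 60.0
```

>>> {"fn": "step_arm", "kwargs": {"increments": [[[0,0,0.05,0],[0,0,0.05,0],[0,0,0.05,0],[0,0,0.05,0],[0,0,0,0],[0,0,0,0]]]}}

```text
time: 36.98
tcp_pos: [0.3261, 0.2332, 0.0513]
orientation: [-0.199, 0.98, 0.0, -0.0]
force: [-0.4, -0.0, -2.8]
grip_width: 0.0138
finger_force: 60.0
```

```bash
python3 - <<'E'
from h import *
s=env.read_state(); print(s['tcp_pos'],s['force'],s['ft_torque'],s['grip_width'],yaw()%360)
t=snap('top','t9'); crop(t,110,160,130,130,4.6,'t9v')
E
```

```text
[0.32608553 0.23315903 0.05132469] [-0.39633242 -0.04465328 -2.78992897] [0.00189762 0.09874457 0.03089085] 0.013771000011940876 202.95693184495778
```

View pics/t9v.png

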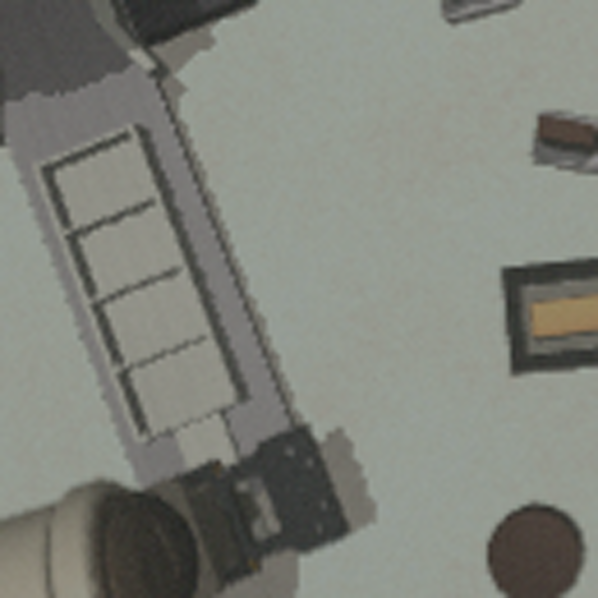

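The tray is over the tongue: rim corners (42,162), (135,128), (245,398) and (150,440), parallel to the plate. I'll lower and release.

>>> {"fn": "step_arm", "kwargs": {"increments": [[[0,0,0.05,0],[0,0,0.05,0],[0,0,0.05,0],[0,0,0.05,0],[0,0,0,0],[0,0,0,0]]]}}

```text
time: 37.53
tcp_pos: [0.3264, 0.2333, 0.0455]
orientation: [-0.199, 0.98, 0.0, 0.0]
force: [-0.8, 0.3, 0.3]
grip_width: 0.0135
finger_force: 60.0
```

>>> {"fn": "step_arm", "kwargs": {"increments": [[[0,0,0.02,0],[0,0,0,0]]]}}

```text
time: 37.7
tcp_pos: [0.3264, 0.2332, 0.0453]
orientation: [-0.199, 0.98, -0.0, 0.0]
force: [-3.1, -1.5, 5.1]
grip_width: 0.0137
finger_force: 60.0
```

>>> {"fn": "step_arm", "kwargs": {"increments": [[[0,0,0,0],[0,0,0,0],[0,0,0,0],[0,0,0,0],[0,0,-0.3,0],[0,0,-0.8,0],[0,0,-0.8,0],[0,0,-0.8,0],[0,0,-0.8,0],[0,0,-0.8,0],[0,0,0,0],[0,0,0,0]]], "hand": 45}}

```text
time: 38.7
tcp_pos: [0.3273, 0.2336, 0.1755]
orientation: [-0.199, 0.98, 0.0, 0.002]
force: [0.0, 0.5, -0.4]
grip_width: 0.0447
finger_force: 0.0
```

```bash
python3 - <<'E'
from h import *
t=snap('top','t10'); c=load('t9'); T=lambda u,v,z: px2w(c,110+u/4.6,160+v/4.6,z)
k=[T(*p,.079+.006) for p in((42,162),(135,128),(245,398),(150,440))]; m=np.mean(k,0); d=(k[0]+k[1]-k[2]-k[3])/2
print('tray top-cam',m,np.degrees(np.arctan2(d[1],d[0])),np.linalg.norm(d))
s=env.read_state(); print(s['tcp_pos'],yaw()%360)
# tray crossing shift after release
a=cv2.cvtColor(c['frame'],6)[190:256,115:150].astype(np.float32); b=cv2.cvtColor(t['frame'],6)[190:256,115:150].astype(np.float32)
print(cv2.phaseCorrelate(a,b))
to(.556,.0,.19,180)
E
```

```text
tray top-cam [0.46273397 0.28733413] 23.69719999390242 0.1777173566438216
[0.32623647 0.23319018 0.17391593] 202.9580193182027
((0.4351709179016119, -0.11217256877927895), 0.933190643787384)
turn total -67.41: 71 x -0.949 | shift total [-7.659 -7.773 -0.536] : 9 x [-0.851 -0.864 -0.06 ]
```

```bash
python3 - <<'E'
from h import *
to(.54,.02,.19,-180)
E
```

```text
turn total 4.59: 5 x 0.918 | shift total [-7.125 -7.106 -0.536] : 8 x [-0.891 -0.888 -0.067]
```

>>> {"fn": "step_arm", "kwargs": {"increments": [[[0,0,-0.1,0.92],[0,0,-0.1,0.92],[0,0,-0.1,0.92],[0,0,-0.1,0.92],[0,0,-0.14,0.92],[-0.6,-0.6,0,0],[-0.9,-0.9,0,0],[-0.9,-0.9,0,0],[-0.9,-0.9,0,0],[-0.9,-0.9,0,0],[-0.9,-0.9,0,0],[-0.9,-0.9,0,0]]]}}

```text
time: 39.75
tcp_pos: [0.5059, 0.0515, 0.1879]
orientation: [0.001, 1.0, 0.0, -0.002]
force: [0.2, 0.1, 0.9]
grip_width: 0.0449
finger_force: 0.0
```

>>> {"fn": "step_arm", "kwargs": {"increments": [[[-0.9,-0.9,0,0],[-0.3,-0.3,0,0],[0,0,0,0],[0,0,0,0]]]}}

```text
time: 40.08
tcp_pos: [0.5408, 0.0174, 0.1884]
orientation: [0.001, 1.0, 0.001, -0.002]
force: [-0.6, 0.1, -0.0]
grip_width: 0.0448
finger_force: 0.0
```

```bash
python3 - <<'E'
from h import *
w=snap('wrist','w11'); print(w['s']['tcp_pos'],yaw(w['s']))
for p in((.656,.096),(.556,.034),(.568,-.097)): print(np.round(w2px(w,(*p,.08))),np.round(w2px(w,(*p,.0))))
for p in((.4654,.2922),): print(np.round(w2px(w,(*p,.08))))
# also compare top view to find moved inserts
a=load('top0')['frame'];b=snap('top','t11')['frame']
for nm,(u,v) in dict(A=(211,153),B=(233,188),C=(280,184)).items():
    d=np.abs(a[v-10:v+12,u-12:u+14].astype(int)-b[v-10:v+12,u-12:u+14]).mean(); print(nm,d)
E
```

```text
[0.54080082 0.01744898 0.18840514] 179.91564638974498
[325. 281.] [313. 251.]
[273. 197.] [270. 182.]
[151. 208.] [171. 191.]
[515. 114.]
A 31.933566433566433
B 36.01223776223776
C 26.11013986013986
```

>>> {"fn": "step_arm", "kwargs": {"increments": [[[-0.7,0,0,0],[-0.9,0,0,0],[-0.9,0,0,0],[-0.9,0,0,0],[-0.9,0,0,0],[0,0,0,0],[0,0,0,0]]]}}

```text
time: 40.77
tcp_pos: [0.6703, 0.0185, 0.1891]
orientation: [-0.001, 1.0, 0.0, -0.001]
force: [0.2, 0.0, 0.0]
grip_width: 0.0445
finger_force: 0.0
```

```bash
python3 - <<'E'
from h import *
w=snap('wrist','w12'); print(w['s']['tcp_pos'],yaw(w['s']))
P=[w2px(w,(*p,.08)) for p in((.656,.096),(.556,.034),(.568,-.097))]; print(np.round(P))
tiles=[]
for u,v in P:
    u0,v0=int(np.clip(u-30,0,452)),int(np.clip(v-35,0,314)); print('tile origin',u0,v0); tiles.append(cv2.resize(w['frame'][v0:v0+70,u0:u0+60],None,fx=4.4,fy=4.4,interpolation=cv2.INTER_CUBIC))
cv2.imwrite('pics/w12v.png',np.hstack(tiles))
E
```

```text
[0.67034936 0.0184568  0.18913698] -179.93590080927927
[[331. 170.]
 [273.  68.]
 [140.  82.]]
tile origin 301 134
tile origin 243 32
tile origin 110 47
```

View pics/w12v.png

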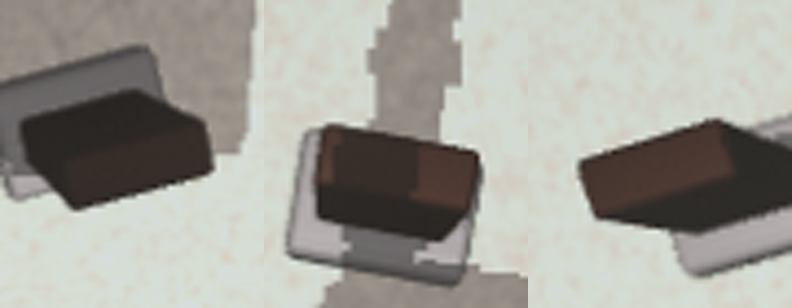

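Blade top-face corners read in the tiles: A (65,157), (203,120), (213,170), (78,209). B (61,127), (216,153), (206,200), (54,178). C (52,160), (190,120), (209,172), (70,217).

```bash
python3 - <<'E'
from h import *
c=load('w12')
for n,(u0,v0),q in(('A',(301,134),((65,157),(203,120),(213,170),(78,209))),('B',(243,32),((61,127),(216,153),(206,200),(54,178))),('C',(110,47),((52,160),(190,120),(209,172),(70,217)))):
    r=[px2w(c,u0+x/4.4,v0+y/4.4,.08) for x,y in q]; d=(r[1]+r[2]-r[0]-r[3])/2; m=np.mean(r,0)
    L=np.degrees(np.arctan2(d[1],d[0])); print(n,m,'long',L,np.linalg.norm(d)); 
    yw=(L+90)%180+90; yw=yw if yw<225 else yw-180; yw-=360*(yw>180)
    to(*m,.19,yw)
E
```

```text
A [0.65768943 0.09752033] long 106.03381638021249 0.03350701225073251
turn total -57.20: 61 x -0.938 | shift total [ 2.651  0.338 -0.01 ] : 3 x [ 0.884  0.113 -0.003]
B [0.55728377 0.03437851] long 81.70718141713547 0.03431267327889533
turn total -52.33: 56 x -0.934 | shift total [-0.011 -3.792 -0.01 ] : 5 x [-0.002 -0.758 -0.002]
C [ 0.57078629 -0.09815056] long 104.69183627067554 0.03371435365913013
turn total -56.93: 60 x -0.949 | shift total [-2.916 -4.181 -0.01 ] : 5 x [-0.583 -0.836 -0.002]
```

```bash
python3 - <<'E'
from h import *
c=load('top0'); print('cart',px2w(c,308,112,.135),px2w(c,308,120,.135))
f=(*c['s']['tcp_pos'],0); s=env.read_state(); f=(*s['tcp_pos'],yaw()%360-360); print(f)
a=to(.657,.097,.10,-164,frm=f); to(z=.014,frm=a)
E
```

```text
cart [ 0.75402224 -0.16604014] [ 0.7322217  -0.16580387]
(np.float64(0.6699129626876136), np.float64(0.01829122628937768), np.float64(0.18971497277753208), np.float64(-179.95090095086584))
turn total -3.19: 4 x -0.798 | shift total [-0.309  2.641  2.99 ] : 4 x [-0.077  0.66   0.748]
turn total 0.00: 0 x 0.000 | shift total [-0.     0.     2.867] : 4 x [-0.     0.     0.717]
```

>>> {"fn": "step_arm", "kwargs": {"increments": [[[0,0,0,-0.8],[0,0,0,-0.8],[0,0,0,-0.8],[0,0,0,-0.8],[-0.08,0.66,0.7,0],[-0.08,0.66,0.8,0],[-0.08,0.66,0.7,0],[-0.08,0.66,0.7,0],[0,0,0,0],[0,0,0,0]]], "hand": 64}}

```text
time: 41.65
tcp_pos: [0.6561, 0.0969, 0.1025]
orientation: [-0.14, 0.99, 0.0, -0.001]
force: [-0.4, 0.1, 0.4]
grip_width: 0.064
finger_force: 0.0
```

>>> {"fn": "step_arm", "kwargs": {"increments": [[[0,0,0.6,0],[0,0,0.7,0],[0,0,0.7,0],[0,0,0.4,0],[0,0,0.3,0],[0,0,0.2,0],[0,0,0,0],[0,0,0,0],[0,0,0,0]]]}}

```text
time: 42.4
tcp_pos: [0.6596, 0.0956, 0.0174]
orientation: [-0.139, 0.99, -0.0, 0.001]
force: [0.5, -0.0, -0.4]
grip_width: 0.064
finger_force: 0.0
```

>>> {"fn": "step_arm", "kwargs": {"increments": [[[0,0,0,0],[0,0,0,0],[0,0,0,0],[0,0,0,0],[0,0,0,0]]], "hand": 20, "force": 30}}

```text
time: 42.82
tcp_pos: [0.6585, 0.0959, 0.0162]
orientation: [-0.139, 0.99, 0.0, 0.0]
force: [0.3, 0.1, 1.8]
grip_width: 0.0354
finger_force: 30.0
```

>>> {"fn": "step_arm", "kwargs": {"increments": [[[0,0,-0.2,0],[0,0,-0.6,0],[0,0,-0.8,0],[0,0,-0.8,0],[0,0,-0.8,0],[0,0,-0.8,0],[0,0,-0.8,0],[0,0,0,0],[0,0,0,0]]]}}

```text
time: 43.57
tcp_pos: [0.6595, 0.0957, 0.1614]
orientation: [-0.139, 0.99, -0.0, 0.002]
force: [-0.8, 0.2, -1.0]
grip_width: 0.0357
finger_force: 30.0
```

```bash
python3 - <<'E'
from h import *
s=env.read_state(); print(s['tcp_pos'],s['force'],s['grip_width'],yaw())
to(.4654-.12*np.cos(np.radians(23)),.2922-.12*np.sin(np.radians(23)),s['tcp_pos'][2],-157)
t=snap('top','t13'); 
A=[(.4654+x*np.cos(np.radians(23))-y*np.sin(np.radians(23)),.2922+x*np.sin(np.radians(23))+y*np.cos(np.radians(23)),.079) for x in(.0895,-.0895) for y in(.033,-.033)]
print([np.round(w2px(t,p),1) for p in A])
crop(t,105,160,110,110,1,'x')
g=cv2.cvtColor(t['frame'],6); print(g[190:250:4,112:160].tolist()[::3])
E
```

```text
[0.65947964 0.09565206 0.16137767] [-0.75511899  0.18632449 -1.03009492] 0.035717699557842 -164.0395951369898
turn total -1.41: 2 x -0.704 | shift total [ 7.395  8.559 -0.   ] : 10 x [ 0.74   0.856 -0.   ]
[array([117.7, 194.9]), array([139.5, 185.8]), array([140.5, 254.9]), array([162.7, 245.6])]
[[124, 121, 121, 123, 123, 120, 115, 134, 135, 137, 136, 135, 136, 134, 135, 126, 111, 96, 74, 74, 83, 61, 82, 98, 128, 131, 132, 135, 135, 138, 139, 139, 140, 142, 143, 144, 142, 145, 145, 142, 144, 144, 144, 145, 145, 143, 143, 143], [157, 157, 156, 158, 130, 122, 121, 123, 143, 114, 81, 96, 103, 102, 104, 104, 110, 119, 123, 123, 125, 129, 132, 135, 136, 135, 135, 138, 138, 142, 141, 141, 143, 144, 141, 142, 144, 146, 144, 145, 143, 145, 146, 145, 145, 146, 145, 142], [157, 156, 156, 156, 157, 156, 157, 157, 143, 124, 124, 122, 124, 113, 119, 122, 126, 127, 130, 134, 134, 134, 137, 139, 138, 140, 139, 141, 140, 142, 142, 143, 145, 144, 146, 145, 143, 146, 146, 145, 146, 147, 145, 145, 146, 147, 143, 146], [156, 156, 156, 155, 155, 155, 154, 155, 156, 141, 114, 115, 122, 124, 126, 129, 133, 135, 136, 137, 138, 137, 140, 139, 140, 144, 143, 143, 143, 144, 144, 146, 145, 146, 147, 144, 147, 146, 146, 146, 146, 146, 147, 146, 146, 146, 145, 145], [153, 155, 156, 156, 156, 155, 140, 116, 118, 121, 126, 127, 131, 130, 133, 132, 136, 136, 139, 141, 141, 142, 141, 143, 144, 145, 145, 145, 146, 148, 146, 144, 147, 144, 146, 149, 146, 145, 145, 147, 148, 148, 145, 146, 145, 145, 143, 142]]
```

>>> {"fn": "step_arm", "kwargs": {"increments": [[[0,0,0,-0.7],[0,0,0,-0.7],[0.6,0.35,0,0],[0.8,0.45,0,0],[0.8,0.45,0,0],[0.8,0.45,0,0],[0.8,0.45,0,0],[0.8,0.45,0,0],[0.8,0.45,0,0],[0.7,0.43,0,0],[0,0,0,0]]]}}

```text
time: 44.53
tcp_pos: [0.4435, 0.1213, 0.1566]
orientation: [-0.2, 0.98, 0.001, -0.004]
force: [-0.2, -0.3, -1.0]
grip_width: 0.0357
finger_force: 30.0
```

>>> {"fn": "step_arm", "kwargs": {"increments": [[[-0.6,0.6,0,0],[-0.7,0.75,0,0],[-0.7,0.75,0,0],[-0.8,0.75,0,0],[-0.7,0.75,0,0],[-0.7,0.75,0,0],[-0.7,0.74,0,0],[0,0,0,0],[0,0,0,0],[0,0,0,0]]]}}

```text
time: 45.37
tcp_pos: [0.5243, 0.3176, 0.158]
orientation: [-0.199, 0.98, -0.0, -0.002]
force: [0.4, -1.0, -1.1]
grip_width: 0.0359
finger_force: 30.0
```

```bash
python3 - <<'E'
from h import *
w=snap('wrist','w14'); s=w['s']; print(s['tcp_pos'],yaw(),s['grip_width'],s['force'])
crop(w,150,0,220,290,2.05,'w14v')
c,sn=np.cos(np.radians(23)),np.sin(np.radians(23)); f=lambda x,y:(.4654+x*c-y*sn,.2922+x*sn+y*c,.079)
for x in(.0895,-.0895):
  for y in(.033,-.033): 
    p=w2px(w,f(x,y)); print(x,y,(p[0]-150)*2.05,p[1]*2.05)
tz=s['tcp_pos'][2]-.0162+.08; p=w2px(w,(*s['tcp_pos'][:2],tz)); print('blade top centre',(p[0]-150)*2.05,p[1]*2.05)
E
```

```text
[0.52428278 0.31759774 0.15802552] -157.07891164496962 0.03594889778506922 [ 0.37779321 -1.00503432 -1.11709361]
0.0895 0.033 289.46464891745524 441.3872734220631
0.0895 -0.033 150.60008546563822 441.56285186046125
-0.0895 0.033 298.7189694397234 30.987239752601724
-0.0895 -0.033 140.28324832506493 31.24212303533474
blade top centre 221.79312244521216 528.430511544255
```

View pics/w14v.png

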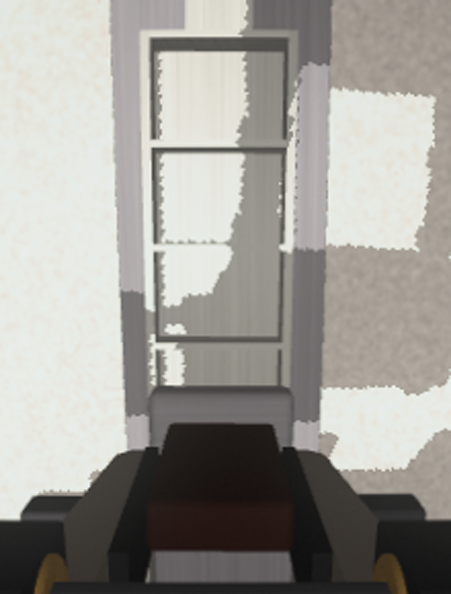

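The outer rim corners appear at (140,30) and (298,30), where I predicted (140,31) and (298,31). The blade top is at (221,526), predicted (222,528). So the tray estimate and the in-hand pose are both good, and I'll insert.

>>> {"fn": "step_arm", "kwargs": {"increments": [[[-0.05,0,0.4,0],[0,0,0.6,0],[0,0,0.6,0],[0,0,0.4,0],[0,0,0.2,0],[0,0,0.1,0],[0,0,0,0],[0,0,0,0]]]}}

```text
time: 46.08
tcp_pos: [0.527, 0.3191, 0.0918]
orientation: [-0.199, 0.98, 0.0, 0.001]
force: [0.0, -0.5, -1.6]
grip_width: 0.0359
finger_force: 30.0
```

>>> {"fn": "step_arm", "kwargs": {"increments": [[[0,0,0.1,0],[0,0,0.1,0],[0,0,0.08,0],[0,0,0,0],[0,0,0,0]]]}}

```text
time: 46.5
tcp_pos: [0.5263, 0.319, 0.0824]
orientation: [-0.199, 0.98, -0.0, -0.0]
force: [-0.5, -0.1, -0.9]
grip_width: 0.036
finger_force: 30.0
```

>>> {"fn": "step_arm", "kwargs": {"increments": [[[0,0,0.07,0],[0,0,0.07,0],[0,0,0.05,0],[0,0,0,0],[0,0,0,0]]]}}

```text
time: 46.92
tcp_pos: [0.5263, 0.3189, 0.0767]
orientation: [-0.199, 0.98, -0.0, -0.0]
force: [0.3, -0.3, -0.8]
grip_width: 0.0357
finger_force: 30.0
```

>>> {"fn": "step_arm", "kwargs": {"increments": [[[0,0,0.04,0],[0,0,0,0],[0,0,0,0]]]}}

```text
time: 47.17
tcp_pos: [0.5265, 0.319, 0.0757]
orientation: [-0.199, 0.98, -0.0, 0.0]
force: [0.8, 0.5, -1.4]
grip_width: 0.0359
finger_force: 30.0
```

>>> {"fn": "step_arm", "kwargs": {"increments": [[[0,0,0,0],[0,0,0,0],[0,0,0,0],[0,0,0,0],[0,0,-0.3,0],[0,0,-0.8,0],[0,0,-0.8,0],[0,0,-0.8,0],[0,0,-0.4,0],[0,0,0,0]]], "hand": 56}}

```text
time: 48.0
tcp_pos: [0.5288, 0.3199, 0.1731]
orientation: [-0.199, 0.98, 0.001, 0.004]
force: [-0.1, 0.7, -0.0]
grip_width: 0.0564
finger_force: 0.0
```

```bash
cat >> h.py <<'E'
def chk(tag):
    a=load('top0')['frame'];b=snap('top',tag)['frame']
    for nm,(u,v) in dict(A=(211,153),B=(233,188),C=(280,184)).items():
        A_=cv2.cvtColor(a[v-12:v+14,u-14:u+16],6).astype(np.float32); B_=cv2.cvtColor(b[v-12:v+14,u-14:u+16],6).astype(np.float32)
        print(nm,np.abs(A_-B_).mean().round(2),np.round(cv2.phaseCorrelate(A_,B_)[0],2))
def go(p,z,yw):
    s=env.read_state(); y=yaw(s); y=y-360 if y>0 else y; print(s['tcp_pos'],y)
    return to(*p,z,yw,frm=(*s['tcp_pos'],y))
E
python3 - <<'E'
from h import *
chk('t15'); z=env.read_state()['tcp_pos'][2]
a=go((.5565,.034),z,-188.3); 
E
```

```text
A 22.8 [ 2.77 12.73]
B 1.86 [-0.1   0.53]
C 1.75 [0.05 0.47]
[0.52751815 0.31939412 0.17046045] -157.04074588683383
turn total 6.25: 7 x 0.893 | shift total [-2.329 -9.274 -0.   ] : 11 x [-0.212 -0.843 -0.   ]
```

>>> {"fn": "step_arm", "kwargs": {"increments": [[[0.2,-0.6,0,0],[0.29,-0.95,0,0],[0.29,-0.95,0,0],[0.29,-0.95,0,0],[0.29,-0.95,0,0],[0.29,-0.95,0,0],[0.29,-0.95,0,0],[0.29,-0.95,0,0],[0.29,-0.95,0,0],[0.3,-0.94,0,0]]]}}

```text
time: 48.88
tcp_pos: [0.5541, 0.0322, 0.1664]
orientation: [-0.199, 0.98, 0.001, -0.002]
force: [0.3, -0.9, 0.1]
grip_width: 0.0561
finger_force: 0.0
```

>>> {"fn": "step_arm", "kwargs": {"increments": [[[0,0,0,0.9],[0,0,0.4,0.9],[0,0,0.5,0.9],[0,0,0.5,0.9],[0,0,0.5,0.9],[0,0,0.5,0.9],[0,0,0.2,0.85],[0,0,0,0],[0,0,0,0]]], "hand": 64}}

```text
time: 49.63
tcp_pos: [0.5541, 0.0337, 0.089]
orientation: [0.071, 0.997, 0.0, -0.002]
force: [0.3, 0.2, 0.6]
grip_width: 0.0638
finger_force: 0.0
```

```bash
python3 - <<'E'
from h import *
go((.5565,.034),.0162,-188.3)
E
```

```text
[0.55410371 0.03371326 0.08896483] -188.17198292785488
turn total 0.03: 1 x 0.026 | shift total [-0.078  0.021  2.425] : 3 x [-0.026  0.007  0.808]
```

>>> {"fn": "step_arm", "kwargs": {"increments": [[[-0.08,0,0.5,0],[0,0,0.6,0],[0,0,0.6,0],[0,0,0.4,0],[0,0,0.2,0],[0,0,0.1,0],[0,0,0,0],[0,0,0,0],[0,0,0,0]]]}}

```text
time: 50.38
tcp_pos: [0.5589, 0.033, 0.0198]
orientation: [0.072, 0.997, -0.0, 0.001]
force: [0.2, -0.1, 0.0]
grip_width: 0.0642
finger_force: 0.0
```

>>> {"fn": "step_arm", "kwargs": {"increments": [[[0,0,0,0],[0,0,0,0],[0,0,0,0],[0,0,0,0],[0,0,0,0]]], "hand": 20, "force": 30}}

```text
time: 50.8
tcp_pos: [0.558, 0.0332, 0.0188]
orientation: [0.072, 0.997, 0.0, 0.0]
force: [-0.5, 0.2, 0.3]
grip_width: 0.0358
finger_force: 30.0
```

>>> {"fn": "step_arm", "kwargs": {"increments": [[[0,0,-0.2,0],[0,0,-0.6,0],[0,0,-0.8,-0.6],[0,0,-0.8,-0.9],[0,0,-0.8,-0.9],[0,0,-0.8,-0.9],[0,0,-0.8,-0.9],[0,0,0,-0.9],[0,0,0,-0.9],[0,0,0,-0.25],[0,0,0,0],[0,0,0,0]]]}}

```text
time: 51.8
tcp_pos: [0.5575, 0.0332, 0.1623]
orientation: [-0.198, 0.98, 0.0, -0.0]
force: [-0.1, -0.1, -1.2]
grip_width: 0.0358
finger_force: 30.0
```

```bash
python3 - <<'E'
from h import *
s=env.read_state(); print(s['force'],s['grip_width'])
go((.4857,.3008),.155,-157)
E
```

```text
[-0.13533786 -0.10285788 -1.2124306 ] 0.035830543746152965
[0.55748155 0.0331996  0.16231837] -157.14399657206408
turn total -0.03: 1 x -0.029 | shift total [-1.283  9.146  0.244] : 11 x [-0.117  0.831  0.022]
```

>>> {"fn": "step_arm", "kwargs": {"increments": [[[-0.07,0.5,0,0],[-0.12,0.85,0,0],[-0.12,0.85,0,0],[-0.12,0.85,0,0],[-0.12,0.85,0,0],[-0.12,0.85,0,0],[-0.12,0.85,0,0],[-0.12,0.85,0,0],[-0.12,0.85,0,0],[-0.12,0.85,0,0],[-0.12,0.85,0,0],[-0.03,0.15,0,0]]]}}

```text
time: 52.8
tcp_pos: [0.485, 0.3043, 0.1623]
orientation: [-0.2, 0.98, 0.001, -0.001]
force: [-0.2, -1.5, -1.3]
grip_width: 0.0361
finger_force: 30.0
```

>>> {"fn": "step_arm", "kwargs": {"increments": [[[0,0,0,0],[0,0,0,0],[0,0,0,0]]]}}

```text
time: 53.05
tcp_pos: [0.487, 0.3, 0.1625]
orientation: [-0.198, 0.98, -0.0, -0.0]
force: [0.4, -0.0, -1.4]
grip_width: 0.0357
finger_force: 30.0
```

```bash
python3 - <<'E'
from h import *
go((.4857,.3008),.0955,-157)
E
```

```text
[0.48701182 0.30004981 0.16246609] -157.12887330308388
turn total -0.03: 1 x -0.026 | shift total [0.03  0.04  2.232] : 3 x [0.01  0.013 0.744]
```

>>> {"fn": "step_arm", "kwargs": {"increments": [[[0.03,0.04,0.5,-0.03],[0,0,0.6,0],[0,0,0.5,0],[0,0,0.4,0],[0,0,0.2,0],[0,0,0.1,0],[0,0,0.1,0],[0,0,0.1,0],[0,0,0,0],[0,0,0,0],[0,0,0,0]]]}}

```text
time: 53.97
tcp_pos: [0.4858, 0.3021, 0.0883]
orientation: [-0.2, 0.98, 0.0, 0.0]
force: [1.2, -0.7, -0.8]
grip_width: 0.0362
finger_force: 30.0
```

>>> {"fn": "step_arm", "kwargs": {"increments": [[[0,0,0.1,0],[0,0,0.07,0],[0,0,0,0],[0,0,0,0]]]}}

```text
time: 54.3
tcp_pos: [0.4852, 0.3018, 0.0823]
orientation: [-0.2, 0.98, -0.0, -0.0]
force: [-0.3, -0.4, -1.4]
grip_width: 0.0361
finger_force: 30.0
```

>>> {"fn": "step_arm", "kwargs": {"increments": [[[0,0,0.06,0],[0,0,0.06,0],[0,0,0.03,0],[0,0,0,0],[0,0,0,0]]]}}

```text
time: 54.72
tcp_pos: [0.4854, 0.3019, 0.0781]
orientation: [-0.2, 0.98, -0.0, -0.0]
force: [-0.3, 0.6, -1.7]
grip_width: 0.0353
finger_force: 30.0
```

>>> {"fn": "step_arm", "kwargs": {"increments": [[[0,0,0,0],[0,0,0,0],[0,0,0,0],[0,0,0,0],[0,0,-0.3,0],[0,0,-0.8,0],[0,0,-0.8,0],[0,0,-0.8,0],[0,0,-0.3,0],[0,0,0,0]]], "hand": 56}}

```text
time: 55.55
tcp_pos: [0.4874, 0.3026, 0.1716]
orientation: [-0.2, 0.98, 0.0, 0.003]
force: [0.6, -0.4, 0.3]
grip_width: 0.0559
finger_force: 0.0
```

```bash
python3 - <<'E'
from h import *
chk('t16')
a=go((.57,-.098),.17,-157)
E
```

```text
A 24.23 [1.28 5.25]
B 19.67 [-7.43 -8.5 ]
C 2.81 [-0.15  0.55]
[0.4861957  0.30218167 0.16925293] -156.88926875239585
turn total 0.02: 1 x 0.022 | shift total [  2.641 -13.37   -0.025] : 15 x [ 0.176 -0.891 -0.002]
```

>>> {"fn": "step_arm", "kwargs": {"increments": [[[0.18,-0.8,0,0],[0.18,-0.9,0,0],[0.18,-0.9,0,0],[0.18,-0.9,0,0],[0.18,-0.9,0,0],[0.18,-0.9,0,0],[0.18,-0.9,0,0],[0.18,-0.9,0,0],[0.18,-0.9,0,0],[0.18,-0.9,0,0],[0.18,-0.9,0,0],[0.18,-0.9,0,0]]]}}

```text
time: 56.6
tcp_pos: [0.5505, -0.0198, 0.1658]
orientation: [-0.2, 0.98, 0.001, -0.002]
force: [0.7, 0.4, -0.5]
grip_width: 0.0561
finger_force: 0.0
```

>>> {"fn": "step_arm", "kwargs": {"increments": [[[0.18,-0.9,0,0],[0.18,-0.9,0,0],[0.14,-0.85,0,0],[0,0,0.3,0.83],[0,0,0.5,0.84],[0,0,0.6,0],[0,0,0.6,0],[0,0,0.6,0],[0,0,0,0],[0,0,0,0]]], "hand": 64}}

```text
time: 57.43
tcp_pos: [0.5672, -0.097, 0.0876]
orientation: [-0.128, 0.992, 0.001, -0.002]
force: [1.6, -0.2, 0.4]
grip_width: 0.0643
finger_force: 0.0
```

```bash
python3 - <<'E'
from h import *
go((.570,-.098),.0162,-165.3)
E
```

```text
[ 0.56718373 -0.09701591  0.08763439] -165.24408648474008
turn total 0.01: 1 x 0.011 | shift total [-0.082 -0.056  2.381] : 3 x [-0.027 -0.019  0.794]
```

>>> {"fn": "step_arm", "kwargs": {"increments": [[[-0.03,-0.04,0.5,0],[0,0,0.6,0],[0,0,0.6,0],[0,0,0.4,0],[0,0,0.2,0],[0,0,0.1,0],[0,0,0,0],[0,0,0,0],[0,0,0,0]]]}}

```text
time: 58.18
tcp_pos: [0.5713, -0.0991, 0.0193]
orientation: [-0.128, 0.992, -0.0, 0.001]
force: [0.3, 0.0, 0.3]
grip_width: 0.0639
finger_force: 0.0
```

>>> {"fn": "step_arm", "kwargs": {"increments": [[[0,0,0,0],[0,0,0,0],[0,0,0,0],[0,0,0,0],[0,0,0,0]]], "hand": 20, "force": 30}}

```text
time: 58.6
tcp_pos: [0.5705, -0.0988, 0.0182]
orientation: [-0.128, 0.992, -0.0, 0.0]
force: [0.3, -0.6, 1.0]
grip_width: 0.0356
finger_force: 30.0
```

>>> {"fn": "step_arm", "kwargs": {"increments": [[[0,0,-0.2,0],[0,0,-0.6,0],[0,0,-0.8,-0.8],[0,0,-0.8,-0.85],[0,0,-0.8,0],[0,0,-0.8,0],[0,0,-0.8,0],[0,0,0,0],[0,0,0,0],[0,0,0,0]]]}}

```text
time: 59.43
tcp_pos: [0.5695, -0.0984, 0.1607]
orientation: [-0.199, 0.98, 0.001, -0.001]
force: [0.5, 0.3, -1.2]
grip_width: 0.0357
finger_force: 30.0
```

```bash
python3 - <<'E'
from h import *
s=env.read_state(); print(s['force'],s['grip_width'])
go((.4654-.022*.9205,.2922-.022*.3907),.162,-157)
E
```

```text
[ 0.45842076  0.25117344 -1.18121323] 0.035660223392201075
[ 0.5695175  -0.09841367  0.16071311] -156.99302682770087
turn total 0.00: 1 x 0.001 | shift total [-1.159 13.341 -0.043] : 15 x [-0.077  0.889 -0.003]
```

>>> {"fn": "step_arm", "kwargs": {"increments": [[[-0.05,0.6,0,0],[-0.08,0.9,0,0],[-0.08,0.9,0,0],[-0.08,0.9,0,0],[-0.08,0.9,0,0],[-0.08,0.9,0,0],[-0.08,0.9,0,0],[-0.08,0.9,0,0],[-0.08,0.9,0,0],[-0.08,0.9,0,0],[-0.08,0.9,0,0],[-0.08,0.9,0,0]]]}}

```text
time: 60.43
tcp_pos: [0.4703, 0.2038, 0.1601]
orientation: [-0.2, 0.98, 0.0, -0.002]
force: [0.1, -0.2, -1.6]
grip_width: 0.0356
finger_force: 30.0
```

>>> {"fn": "step_arm", "kwargs": {"increments": [[[-0.08,0.9,0,0],[-0.08,0.9,0,0],[-0.08,0.9,0,0],[0,0.1,0,0],[0,0,0,0],[0,0,0,0],[0,0,0,0]]]}}

```text
time: 61.02
tcp_pos: [0.4464, 0.2814, 0.1613]
orientation: [-0.199, 0.98, -0.0, -0.001]
force: [0.1, -0.2, -0.8]
grip_width: 0.0359
finger_force: 30.0
```

```bash
python3 - <<'E'
from h import *
go((.4654-.022*.9205,.2922-.022*.3907),.0882,-157)
E
```

```text
[0.44638894 0.28140794 0.16134339] -157.03829349272914
turn total -0.01: 1 x -0.008 | shift total [0.009 0.084 2.438] : 3 x [0.003 0.028 0.813]
```

>>> {"fn": "step_arm", "kwargs": {"increments": [[[0.01,0.06,0.5,0],[0,0,0.6,0],[0,0,0.5,0],[0,0,0.4,0],[0,0,0.2,0],[0,0,0.1,0],[0,0,0.1,0],[0,0,0.06,0],[0,0,0,0],[0,0,0,0],[0,0,0,0]]]}}

```text
time: 61.93
tcp_pos: [0.4462, 0.284, 0.0889]
orientation: [-0.199, 0.98, 0.0, 0.001]
force: [-0.1, -0.2, -0.5]
grip_width: 0.0359
finger_force: 30.0
```

>>> {"fn": "step_arm", "kwargs": {"increments": [[[0,0,0.1,0],[0,0,0.08,0],[0,0,0,0],[0,0,0,0]]]}}

```text
time: 62.27
tcp_pos: [0.4455, 0.2837, 0.0826]
orientation: [-0.199, 0.98, -0.0, -0.0]
force: [0.7, -0.8, -1.3]
grip_width: 0.0356
finger_force: 30.0
```

>>> {"fn": "step_arm", "kwargs": {"increments": [[[0,0,0.06,0],[0,0,0.06,0],[0,0,0.04,0],[0,0,0,0],[0,0,0,0]]]}}

```text
time: 62.68
tcp_pos: [0.4456, 0.2838, 0.0779]
orientation: [-0.199, 0.98, -0.0, -0.0]
force: [-0.2, -0.7, -1.2]
grip_width: 0.0359
finger_force: 30.0
```

>>> {"fn": "step_arm", "kwargs": {"increments": [[[0,0,0,0],[0,0,0,0],[0,0,0,0],[0,0,0,0],[0,0,-0.3,0],[0,0,-0.8,0],[0,0,-0.8,0],[0,0,-0.8,0],[0,0,-0.3,0],[0,0,0,0]]], "hand": 56}}

```text
time: 63.52
tcp_pos: [0.4478, 0.2845, 0.1714]
orientation: [-0.199, 0.98, 0.0, 0.003]
force: [0.9, -0.1, 0.1]
grip_width: 0.0557
finger_force: 0.0
```

```bash
python3 - <<'E'
from h import *
go((.3264,.2332),.17,-157); a=load('top0')['frame']; b=snap('top','t17')['frame']
# anything brown blade-like left on bench? compare count of dark-brown pixels
for u,v in((211,153),(233,188),(280,184)): print(b[v-8:v+8,u-8:u+8].reshape(-1,3).mean(0).round())
c=load('t17')
for x in(.066,.022,-.022):
    p=(.4654+x*.9205,.2922+x*.3907,.139); u,v=map(int,np.round(w2px(c,p))); print(x,(u,v),b[v-2:v+3,u-2:u+3].reshape(-1,3).mean(0).round())
E
```

```text
[0.44776431 0.28452001 0.17143279] -156.98794149219574
turn total 0.00: 1 x 0.002 | shift total [4.392 0.006 0.048] : 5 x [0.878 0.001 0.01 ]
[151. 159. 153.]
[148. 158. 153.]
[149. 158. 153.]
0.066 (123, 197) [39. 46. 60.]
0.022 (129, 212) [47. 52. 53.]
-0.022 (135, 228) [49. 54. 56.]
```

>>> {"fn": "step_arm", "kwargs": {"increments": [[[0.7,0,0,0],[0.9,0,0,0],[0.9,0,0,0],[0.9,0,0,0],[0.9,0,0,0],[0.07,0,0,0],[0,0,0,0],[0,0,0,0],[0,0,0,0]]], "hand": 50}}

```text
time: 64.32
tcp_pos: [0.3257, 0.2327, 0.1677]
orientation: [-0.199, 0.98, -0.0, -0.0]
force: [-0.4, -0.1, -0.1]
grip_width: 0.05
finger_force: 0.0
```

```bash
python3 - <<'E'
from h import *
go((.3264,.2332),.0455,-157); b=snap('top','t18'); w=snap('wrist','w18')
for x in(.066,.022,-.022,-.066):
  for y in (0,):
    p=(.4654+x*.9205,.2922+x*.3907,.139); u,v=map(int,np.round(w2px(b,p))); print(x,(u,v),b['frame'][v-1:v+2,u-1:u+2].reshape(-1,3).mean(0).round(),b['frame'][v-1:v+2,u+6:u+9].reshape(-1,3).mean(0).round())
# brown blobs near tray
hsv=cv2.cvtColor(b['frame'],cv2.COLOR_BGR2HSV); m=((b['frame'][...,2].astype(int)-b['frame'][...,0]>10)&(hsv[...,2]<110)).astype(np.uint8)
n,l,st,ce=cv2.connectedComponentsWithStats(m)
for i in range(1,n):
    if st[i,4]>25: print(st[i],px2w(b,*ce[i],.139),px2w(b,*ce[i],.08))
E
```

```text
[0.32571422 0.232698   0.16774622] -157.0045222493932
turn total -0.00: 1 x -0.001 | shift total [-0.028  0.006  4.075] : 5 x [-0.006  0.001  0.815]
0.066 (123, 197) [44. 51. 63.] [39. 43. 45.]
0.022 (129, 212) [48. 54. 66.] [44. 47. 48.]
-0.022 (135, 228) [49. 56. 66.] [45. 51. 52.]
-0.066 (141, 244) [129. 138. 138.] [135. 143. 144.]
[    0     0   512    66 24654] [0.99627642 0.00585673] [1.03101922 0.00830981]
[339 129  30  28 491] [ 0.66828616 -0.28093015] [ 0.68171852 -0.29711041]
[334 143  19  18  66] [ 0.63935158 -0.2483803 ] [ 0.65090397 -0.26244571]
[307 147  14  14 150] [ 0.64202315 -0.17907883] [ 0.65374912 -0.18864153]
[116 193  13   9  64] [0.52483155 0.32104467] [0.52894325 0.34397639]
[122 209  13   9  65] [0.48330585 0.30409793] [0.48471951 0.32592858]
[128 224  14   9  69] [0.44451665 0.2859895 ] [0.44341007 0.30664359]
[216 271  20  20 316] [0.31324183 0.04753759] [0.30360596 0.05269879]
[ 93 275  37 109 868] [0.18507633 0.33428001] [0.16711319 0.35807167]
[299 276  13  12  26] [ 0.31687109 -0.15632651] [ 0.30747102 -0.16441093]
[ 30 281  67 102 619] [0.1862815  0.48690673] [0.16839666 0.52061497]
[134 297   8   8  28] [0.26139868 0.27405901] [0.24839442 0.29393794]
[ 94 321  11  15  26] [0.18625249 0.36907755] [0.16836576 0.3951301 ]
[219 360  51  24 139] [ 0.09600023 -0.01796586] [ 0.07224956 -0.0170606 ]
[231 363  13  19  58] [0.08759184 0.01619723] [0.06329486 0.01932216]
[245 372   9  11  40] [ 0.07778321 -0.01393514] [ 0.05284893 -0.012768  ]
[207 378  23   6  56] [0.06589364 0.06659302] [0.04018686 0.07299231]
```

>>> {"fn": "step_arm", "kwargs": {"increments": [[[-0.02,0,0.6,0],[0,0,0.7,0],[0,0,0.7,0],[0,0,0.7,0],[0,0,0.6,0],[0,0,0.4,0],[0,0,0.2,0],[0,0,0.1,0],[0,0,0,0],[0,0,0,0],[0,0,0,0]]]}}

```text
time: 65.33
tcp_pos: [0.3266, 0.2331, 0.049]
orientation: [-0.199, 0.98, 0.0, 0.001]
force: [-0.0, -0.5, -0.3]
grip_width: 0.0503
finger_force: 0.0
```

>>> {"fn": "step_arm", "kwargs": {"increments": [[[0,0,0,0],[0,0,0,0],[0,0,0,0],[0,0,0,0],[0,0,0,0],[0,0,0,0]]], "hand": 4, "force": 40}}

```text
time: 65.83
tcp_pos: [0.3256, 0.2328, 0.0482]
orientation: [-0.199, 0.98, 0.0, 0.0]
force: [-0.9, -0.3, 0.2]
grip_width: 0.0137
finger_force: 40.0
```

>>> {"fn": "step_arm", "kwargs": {"increments": [[[-0.1,0,0,0],[-0.2,0,0,0],[-0.2,0,0,0],[-0.2,0,0,0],[-0.2,0,0,0],[-0.2,0,0,0],[-0.2,0,0,0],[-0.2,0,0,0],[-0.2,0,0,0]]]}}

```text
time: 66.58
tcp_pos: [0.3713, 0.2523, 0.0475]
orientation: [-0.2, 0.98, -0.0, -0.002]
force: [-5.1, -1.6, 3.1]
grip_width: 0.0137
finger_force: 40.0
```

>>> {"fn": "step_arm", "kwargs": {"increments": [[[-0.15,0,0,0],[-0.15,0,0,0],[-0.15,0,0,0],[-0.15,0,0,0],[-0.15,0,0,0],[-0.15,0,0,0],[-0.15,0,0,0],[-0.15,0,0,0],[-0.15,0,0,0],[-0.15,0,0,0]]]}}

```text
time: 67.42
tcp_pos: [0.4128, 0.2699, 0.0475]
orientation: [-0.2, 0.98, -0.0, -0.002]
force: [-4.8, -2.4, 2.8]
grip_width: 0.0136
finger_force: 40.0
```

>>> {"fn": "step_arm", "kwargs": {"increments": [[[-0.2,0,0,0],[-0.2,0,0,0],[-0.2,0,0,0],[-0.2,0,0,0],[-0.2,0,0,0],[-0.2,0,0,0],[-0.2,0,0,0],[-0.2,0,0,0],[-0.2,0,0,0],[-0.2,0,0,0]]]}}

```text
time: 68.25
tcp_pos: [0.4681, 0.2935, 0.0475]
orientation: [-0.2, 0.98, -0.0, -0.002]
force: [-4.5, -1.4, 2.1]
grip_width: 0.0139
finger_force: 40.0
```

```bash
python3 - <<'E'
from h import *
s=env.read_state(); d=s['tcp_pos'][:2]-np.array([.3256,.2328]); A=np.radians(22.9); print(s['tcp_pos'],s['force'],d@[np.cos(A),np.sin(A)],d@[-np.sin(A),np.cos(A)],yaw())
E
```

```text
[0.46810115 0.29345316 0.04749467] [-4.49369487 -1.40471415  2.09473946] 0.1548715791212277 0.0004221986271024134 -156.97855395493988
```

>>> {"fn": "step_arm", "kwargs": {"increments": [[[-0.15,0,0,0],[-0.15,0,0,0],[-0.15,0,0,0],[-0.15,0,0,0],[-0.15,0,0,0],[-0.15,0,0,0],[-0.15,0,0,0],[-0.15,0,0,0],[-0.08,0,0,0]]]}}

```text
time: 69.0
tcp_pos: [0.5038, 0.3085, 0.0476]
orientation: [-0.199, 0.98, -0.0, -0.001]
force: [-5.2, -2.4, 3.1]
grip_width: 0.0138
finger_force: 40.0
```

>>> {"fn": "step_arm", "kwargs": {"increments": [[[-0.07,0,0,0],[-0.07,0,0,0],[-0.06,0,0,0],[0,0,0,0]]]}}

```text
time: 69.33
tcp_pos: [0.5094, 0.3109, 0.0477]
orientation: [-0.199, 0.98, -0.0, -0.001]
force: [-4.7, -1.4, 2.8]
grip_width: 0.0133
finger_force: 40.0
```

>>> {"fn": "step_arm", "kwargs": {"increments": [[[-0.05,0,0,0],[-0.05,0,0,0],[0,0,0,0]]]}}

```text
time: 69.58
tcp_pos: [0.5123, 0.3121, 0.0478]
orientation: [-0.199, 0.98, -0.0, -0.001]
force: [-4.9, -1.8, 3.2]
grip_width: 0.0141
finger_force: 40.0
```

>>> {"fn": "step_arm", "kwargs": {"increments": [[[-0.06,0,0,0],[-0.06,0,0,0],[0,0,0,0]]]}}

```text
time: 69.83
tcp_pos: [0.5142, 0.3129, 0.0476]
orientation: [-0.2, 0.98, -0.001, -0.003]
force: [-8.7, -4.5, 6.0]
grip_width: 0.0137
finger_force: 40.0
```

>>> {"fn": "step_arm", "kwargs": {"increments": [[[-0.05,0,0,0],[-0.05,0,0,0],[0,0,0,0]]]}}

```text
time: 70.08
tcp_pos: [0.5142, 0.3129, 0.0471]
orientation: [-0.2, 0.98, -0.001, -0.006]
force: [-17.1, -7.5, 11.8]
grip_width: 0.0137
finger_force: 40.0
```

>>> {"fn": "step_arm", "kwargs": {"increments": [[[0.1,0,-0.02,0],[0,0,0,0]]]}}

```text
time: 70.25
tcp_pos: [0.5144, 0.313, 0.0479]
orientation: [-0.2, 0.98, -0.0, -0.002]
force: [-5.7, -2.2, 2.6]
grip_width: 0.0134
finger_force: 40.0
```

>>> {"fn": "step_arm", "kwargs": {"increments": [[[0,0,0,0],[0,0,0,0],[0,0,0,0],[0,0,0,0],[0,0,0,0],[0,0,0,0]]], "hand": 40}}

```text
time: 70.75
tcp_pos: [0.5165, 0.3138, 0.0488]
orientation: [-0.199, 0.98, 0.0, 0.0]
force: [0.3, -0.5, 1.2]
grip_width: 0.0404
finger_force: 0.0
```

```bash
python3 - <<'E'
from h import *
s=env.read_state(); d=s['tcp_pos'][:2]-np.array([.3256,.2328]); A=np.radians(22.9); print(s['tcp_pos'],s['force'],d@[np.cos(A),np.sin(A)])
w=snap('wrist','w20')
E
```

```text
[0.51651279 0.31378924 0.04883891] [ 0.29598399 -0.47633302  1.18525135] 0.20738092785611148
```

>>> {"fn": "step_arm", "kwargs": {"increments": [[[0,0,-0.3,0],[0,0,-0.6,0],[0,0,-0.8,0],[0,0,-0.8,0],[0,0,-0.8,0],[0,0,-0.8,0],[0.53,-0.86,0,0],[0.53,-0.86,0,0],[0.53,-0.86,0,0],[0.53,-0.86,0,0],[0.53,-0.86,0,0],[0.53,-0.86,0,0]]]}}

```text
time: 71.8
tcp_pos: [0.4886, 0.1327, 0.1726]
orientation: [-0.2, 0.98, -0.0, 0.001]
force: [0.4, -0.1, -0.4]
grip_width: 0.04
finger_force: 0.0
```

>>> {"fn": "step_arm", "kwargs": {"increments": [[[0.53,-0.86,0,0],[0.53,-0.86,0,0],[0.53,-0.86,0,0],[0.53,-0.86,0,0],[0.53,-0.86,0,0],[0.53,-0.86,0,0],[0.53,-0.86,0,0],[0.53,-0.86,0,0],[0.53,-0.86,0,0],[0,0,0,0],[0,0,0,0]]], "hand": 0}}

```text
time: 72.72
tcp_pos: [0.4479, -0.1368, 0.1724]
orientation: [-0.198, 0.98, -0.0, 0.0]
force: [-0.1, -0.6, 0.6]
grip_width: 0.0005
finger_force: 0.0
```

```bash
python3 - <<'E'
from h import *
s=env.read_state(); print(s['grip_width'],s['force'])
t=snap('top','t21'); w=snap('wrist','w21')
for c in (t,w):
    f=c['frame'].astype(int); m=((f[...,2]>120)&(f[...,1]<80)&(f[...,0]<80)).astype(np.uint8)
    n,l,st,ce=cv2.connectedComponentsWithStats(m)
    for i in range(1,n):
        if st[i,4]>30: print(st[i],px2w(c,*ce[i],.06))
# tray fin + blades via top
print([np.round(w2px(t,(.603+(.0555+x)*.9212,.350+(.0555+x)*.3891,.139))) for x in(-.151,)])
b=t; hsv=cv2.cvtColor(b['frame'],cv2.COLOR_BGR2HSV); m=((b['frame'][...,2].astype(int)-b['frame'][...,0]>8)&(hsv[...,2]<110)).astype(np.uint8)
n,l,st,ce=cv2.connectedComponentsWithStats(m)
for i in range(1,n):
    if st[i,4]>8 and 90<ce[i][0]<160 and 130<ce[i][1]<230: print(st[i],px2w(b,*ce[i],.139))
go((.4458,-.136),.05,-157)
E
```

```text
0.0004977973206530073 [-0.0533608  -0.58809536  0.57447396]
[300 277  11  11  93] [ 0.29892278 -0.16521284]
[271  15  33  34 875] [ 0.3002186  -0.16760141]
[242 169  29  28 636] [ 0.44865762 -0.13717182]
[array([125., 201.])]
[101 152  14  10  63] [0.63222945 0.36597731]
[ 85 190  12   8  24] [0.53435881 0.40148775]
[ 0.44807029 -0.13506666  0.17205575] -156.97886801058928
turn total 0.00: 1 x 0.004 | shift total [8.200e-02 1.000e-03 4.069e+00] : 5 x [0.016 0.    0.814]
```

>>> {"fn": "step_arm", "kwargs": {"increments": [[[0,0,0.6,0],[0,0,0.8,0],[0,0,0.8,0],[0,0,0.7,0],[0,0,0.5,0],[0,0,0.2,0],[0,0,0.1,0],[0,0,0.1,0],[0,0,0.1,0],[0,0,0,0],[0,0,0,0]]]}}

```text
time: 73.73
tcp_pos: [0.4484, -0.1359, 0.0554]
orientation: [-0.199, 0.98, -0.0, 0.0]
force: [0.3, 0.1, 0.1]
grip_width: 0.0006
finger_force: 0.0
```

>>> {"fn": "step_arm", "kwargs": {"increments": [[[0,0,0.1,0],[0,0,0.1,0],[0,0,0.1,0],[0,0,0,0]]]}}

```text
time: 74.07
tcp_pos: [0.4474, -0.1355, 0.045]
orientation: [-0.199, 0.98, 0.0, -0.0]
force: [-0.5, -0.0, -0.3]
grip_width: 0.0003
finger_force: 0.0
```

>>> {"fn": "step_arm", "kwargs": {"increments": [[[0,0,0.07,0],[0,0,0.07,0],[0,0,0,0]]]}}

```text
time: 74.32
tcp_pos: [0.4476, -0.1356, 0.041]
orientation: [-0.199, 0.98, 0.0, -0.0]
force: [0.5, -1.0, -0.4]
grip_width: 0.0006
finger_force: 0.0
```

>>> {"fn": "step_arm", "kwargs": {"increments": [[[0,0,0.07,0],[0,0,0.07,0],[0,0,0,0]]]}}

```text
time: 74.57
tcp_pos: [0.4481, -0.1359, 0.0373]
orientation: [-0.199, 0.98, -0.0, 0.0]
force: [0.1, 0.6, 2.9]
grip_width: 0.0005
finger_force: 1.1
```

>>> {"fn": "step_arm", "kwargs": {"increments": [[[0,0,0.07,0],[0,0,0.07,0],[0,0,0,0]]]}}

```text
time: 74.82
tcp_pos: [0.4482, -0.1359, 0.0332]
orientation: [-0.199, 0.98, -0.0, 0.0]
force: [-1.1, -0.0, 4.9]
grip_width: 0.0003
finger_force: 2.3
```

>>> {"fn": "step_arm", "kwargs": {"increments": [[[0,0,0.05,0],[0,0,0.05,0],[0,0,0,0]]]}}

```text
time: 75.07
tcp_pos: [0.4483, -0.1359, 0.0326]
orientation: [-0.2, 0.98, 0.0, -0.0]
force: [-8.4, 4.8, 21.8]
grip_width: 0.0005
finger_force: 11.5
```

>>> {"fn": "step_arm", "kwargs": {"increments": [[[0,0,-0.2,0],[0,0,-0.5,0],[0,0,-0.8,0],[0,0,-0.8,0],[0,0,-0.8,0],[0,0,-0.8,0],[0,0,-0.4,0],[0,0,0,0],[0,0,0,0],[0,0,0,0],[0,0,0,0],[0,0,0,0]]]}}

```text
time: 76.07
tcp_pos: [0.4471, -0.1352, 0.1576]
orientation: [-0.199, 0.98, 0.001, -0.001]
force: [0.3, 0.6, -0.2]
grip_width: 0.0007
finger_force: 0.0
```

```bash
python3 - <<'E'
from h import *
t=snap('top','t22'); f=t['frame'].astype(int)
# fin: darkest blob near expected
m=(f.max(2)<75).astype(np.uint8); u,v=w2px(t,(.5148,.3129,.103)); print(u,v)
n,l,st,ce=cv2.connectedComponentsWithStats(m)
for i in range(1,n):
    if st[i,4]>15 and abs(ce[i][0]-u)<25 and abs(ce[i][1]-v)<25: print(st[i],px2w(t,*ce[i],.103))
m=((f[...,2]>130)&(f[...,2]-f[...,0]>45)).astype(np.uint8); n,l,st,ce=cv2.connectedComponentsWithStats(m)
for i in range(1,n):
    if st[i,4]>50 and ce[i][1]>150: print('ridge?',st[i],px2w(t,*ce[i],.06))
s=env.read_state(); print(s['force'],s['tcp_pos'])
print(env.finish_job())
E
```

```text
130.12619166623568 201.7107793343073
[125 193  16  21 193] [0.51135472 0.30752109]
ridge? [226 224  22   9 153] [0.44575041 0.02584308]
ridge? [301 277  10  10  82] [ 0.2995025  -0.16534918]
[-0.11233529  0.86332008 -0.38853504] [ 0.44724593 -0.13532761  0.15790009]
the job is handed in; nothing more can be done
None
```

I finished every step and handed the job in at about 76 s. The feed plate is dressed, the block is back in its rest, all three inserts stand in the tray, the tray is home against the stop and the start button was pressed; the hand-in gave no pass/fail result.

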